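# Make up two bedside kits at the hall shelf

## Robot

A 6-joint arm with a two-finger parallel gripper is mounted at the origin on the work surface. World frame = base frame: x ahead of the robot, y to its left, z up, the work surface at z = 0. Lengths are in m, angles in rad, forces in N, time in s.
With the tool pointing down it reaches from about 0.35 to 0.775 m from the base axis. Payload 5.5 kg.
Tool frame: the origin (TCP) lies midway between the tips of the shut fingers; the grasp point (between the pads) lies 19 mm behind it; z points along the fingers, x is the direction in which the jaws open and shut, and the axes are right-handed (so a half turn about z gives the same grasp; the last joint's range is limited). The gripper opens to 85 mm and grips with 20 to 120 N. Pads are 22 mm wide; open, the fingers measure 114 mm over their backs; the gripper's body (76 mm by 85 mm) begins 54 mm behind the grasp point. The pads swing forward as they close: fully open they stand 13 mm farther back than shut.
Start: joints at [-1.252, 0.313, 0.046, 1.304, 0, 1.431], TCP at [0.255, -0.516, 0.231] pointing down, gripper open.
Joint ranges: [-2.76, 2.76], [-0.86, 1.69], [-1.03, 1.26], [-2.2, 2.34], [-1.47, 1.5], [-3.14, 3.14]. Speed limits (rad/s): [2.57, 2.57, 3.14, 3.14, 3.14, 3.14].

## Interface

Orientations are given as a unit quaternion [w, x, y, z].
In Python, from workcell import env gives the robot as it stands. The module is installed in compiled form; this text tells all that it offers.
- The arm moves only by the tool apply_moves, never from a script. Its argument "moves" is a list of rows, each a list of 3 entries, a list of its own where there are three numbers: the shift along the tool's x, y, z in cm, then the turn about the tool's z in degrees, then the opening, from 0 (shut) to 1 (fully open). In form: [[[x, y, z], yaw, gripper], ...]. A call has exactly 10 rows; each row is the pose to reach, as a shift and turn from the pose commanded when the call began, along the tool's axes at that moment; what a row does not reach only later rows make up. A row lasts 1/8 s, in which the tool goes at most 62.5 mm and 10.7 degrees, less where a joint would pass 70% of its speed; a pose out of reach is approached as far as the arm can. A call with a gripper value outside its range is refused whole. The fingers move at their own pace and stop on an object; "squeeze" is the grip in N (left out, the last holds). Time passes only in rows, so rows that repeat a pose let the fingers close, or fill a call up. It gives the time, the measured TCP pose, the force and the opening at its end, in the units of the state.
- env.get_state(): the state, without advancing time (a new reading comes with each control period).
- env.read_camera(name): name is "scene" or "top" or "wrist"; returns a dict with "pixels" (400x640x3 uint8, red, green, blue), "fov_y" (degrees; the focal length in pixels is half the picture's height over the tangent of half this angle, whatever the lens; pixels are square), "cx", "cy" (the principal point, pixels), "world_from_camera" (4x4, takes a point from camera to world coordinates); the wrist camera has in their place "hand_eye" (4x4, takes a point from camera to tool coordinates, whose origin is the TCP and whose axes are the tool frame's). Camera axes: x right, y down, z forward; pixel columns grow to the right and rows downward; lengths in m; the calibration is good to about 2 mm. A picture is of the moment at which its call begins: read the wrist's pose just before it. There is no depth.
- env.hand_in(): hands the job in, once; it reports no verdict.
The state is a dict: "clock": time; "joint_pos": joint angles; "qvel": joint speeds; "tau": joint torques, N m; "tcp_pos": TCP position; "orientation": TCP orientation; "wrist_force": force on the tool from outside, world axes, zero at the start; "ft_torque": the same for the moment, N m; "finger_gap": finger opening in m.
Only numpy, scipy, OpenCV 4.12 (cv2) and the standard library are available. Lean on these libraries where they do the work, as an engineer would, in place of code of your own. Each camera call takes 0.05 s, during which the arm holds its last target.

## Task

Make up the two bedside kits on the serving boards: the red comb, the white pill case and the bell on the blue board, and the dark brown comb and the orange pill case on the yellow board. Lay each thing squarely centred on the grey inlay of its own shape, combs and cases flat (cases lid up, either way round) and the bell standing upright. Leave the purple pill case, the green saucer and the bone bangle where they are.

Things in the scene. Friction and masses are not known exactly. Their poses are not given: they have to be found in the camera images.
- blue_board: Blue flat board 160 x 170 mm (x, y), 10 mm thick, fixed, rimless. Origin: centre of its underside, z up; face at z = +10 mm. Grey flush inlays on the face, in the board's x, y: comb inlay 36 x 116 mm centred at (+48, 0) mm, pill-case inlay 44 x 64 mm centred at (-42, -40) mm, both with their length along the board's y; a round bell inlay 50 mm across centred at (-42, +50) mm.
- yellow_board: Yellow flat board 160 x 170 mm (x, y), 10 mm thick, fixed, rimless. Origin: centre of its underside, z up; face at z = +10 mm. Grey flush inlays on the face, in the board's x, y: comb inlay 36 x 116 mm centred at (+48, 0) mm, pill-case inlay 44 x 64 mm centred at (-42, -40) mm, both with their length along the board's y.
- red_comb_center (a point): Red lacquered wooden comb lying flat, 112 x 32 x 10 mm (x, y, z), 25 g, solid enough to be pinched across its 32 mm width. The point is its centre, 5 mm above its underside; x along its length, z up. 
- dark_comb_center (a point): Dark brown wooden comb lying flat, 112 x 32 x 10 mm (x, y, z), 25 g, solid enough to be pinched across its 32 mm width. The point is its centre, 5 mm above its underside; x along its length, z up. 
- white_case_center (a point): White plastic press-button pill case, a closed flat box 60 x 40 x 24 mm (x, y, z), 35 g, lid and button locked shut under ordinary handling, lying lid up. The point is its centre, 12 mm above its underside; x along its 60 mm length, z up. 
- orange_case_center (a point): Orange plastic press-button pill case, a closed flat box 60 x 40 x 24 mm (x, y, z), 35 g, lid and button locked shut under ordinary handling, lying lid up. The point is its centre, 12 mm above its underside; x along its 60 mm length, z up. 
- bell_center (a point): Small brass-coloured aluminium hand bell standing on its mouth, 62 mm tall, 60 g: a round cup 46 mm across at the foot and 33 mm tall, above it an upright round handle 16 mm across up to the top. The point is on its axis 31 mm above its foot (the middle of the handle is 16 mm above the point); z up.
- purple_case_center (a point): Purple plastic press-button pill case, a closed flat box 60 x 40 x 24 mm (x, y, z), 35 g, lid and button locked shut under ordinary handling, lying lid up. The point is its centre, 12 mm above its underside; x along its 60 mm length, z up. Spare: belongs to no kit and stays where it is.
- saucer_center (a point): Green ceramic saucer, 92 mm across, 16 mm tall, 180 g, empty. The point is on its axis 8 mm above its underside. Stays where it is.
- bangle_center (a point): Stiff bangle of camel-bone beads, one rigid ring 68 mm across outside, 52 mm inside, about 12 mm tall, 40 g, lying flat. The point is at its centre, 5 mm above its underside. Stays where it is.
Things that resemble listed ones, but are neither listed nor needed, are in the scene too. Of the things that look like the part that bears orange_case_center, take the one that is farthest from the robot's base at the start.

How it is judged:
By the outcome, as a careful person would: the job done as asked, in the order asked, and still so for the second after the job is handed in, with the robot touching nothing.
It also fails if it takes over 131 s, if anything falls off the work surface, if the arm or the gripper's body presses on something with over 40 N, if the wrist force passes 120 N, or if a joint passes its speed limit or range.

## Working session

There is one attempt and no reset: what is moved stays moved. The work goes in short steps, Python scripts to look and compute and a tool call to move; the robot and the scene stay as the last step left them, time stands still between calls to the robot, and variables do not carry over. Pictures are saved under pics/ and viewed, and the job is handed in when it is done.

Besides the shell and the picture viewer there is one more tool, called after "Call:" by a JSON object that holds its "method" and its "body". apply_moves: Moves the arm, as the interface text tells. Its arguments: {"type":"object","properties":{"moves":{"type":"array","items":{"type":"array"}},"squeeze":{"type":"number"}},"required":["moves"]}

```bash
mkdir -p pics; ls
python3 - <<'E'
from workcell import env
import cv2,numpy as np,json
s=env.get_state()
print({k:np.round(v,4).tolist() for k,v in s.items()})
for n in ["scene","top","wrist"]:
    r=env.read_camera(n); cv2.imwrite(f"pics/{n}0.png",r["pixels"][:,:,::-1])
    print(n,r["fov_y"],r["cx"],r["cy"],np.round(r.get("world_from_camera",r.get("hand_eye")),4).tolist(), r.keys())
E
```

```text
pics
{'clock': 0.0, 'joint_pos': [-1.2516, 0.314, 0.045, 1.3036, -0.0, 1.4312], 'qvel': [0.0012, -0.0004, -0.0002, 0.0004, 0.0013, -0.0013], 'tau': [0.0007, -48.0631, 29.8531, 0.0195, 0.0, 0.0], 'tcp_pos': [0.2545, -0.5151, 0.2304], 'orientation': [-0.0006, 0.8494, -0.5278, -0.0007], 'wrist_force': [0.5997, -0.6972, -0.2337], 'ft_torque': [0.0136, 0.0006, -0.0002], 'finger_gap': 0.0854}
scene 52.95827397028326 321.08268491127797 202.18756110692937 [[-0.729, 0.4967, -0.471, 0.9464], [0.6844, 0.5414, -0.4884, 0.4912], [0.0124, -0.6784, -0.7346, 0.7783], [0.0, 0.0, 0.0, 1.0]] dict_keys(['pixels', 'fov_y', 'cx', 'cy', 'world_from_camera'])
top 49.33487635904394 325.9515300248046 191.3574947162839 [[-0.0201, -0.9944, 0.1036, 0.3559], [-0.9998, 0.0209, 0.0064, -0.0153], [-0.0085, -0.1034, -0.9946, 1.0797], [0.0, 0.0, 0.0, 1.0]] dict_keys(['pixels', 'fov_y', 'cx', 'cy', 'world_from_camera'])
wrist 62.09349236703915 324.9774319158916 198.50310094911893 [[1.0, 0.0002, 0.0004, 0.0003], [-0.0003, 0.9525, 0.3045, -0.0774], [-0.0003, -0.3045, 0.9525, -0.1418], [0.0, 0.0, 0.0, 1.0]] dict_keys(['pixels', 'fov_y', 'cx', 'cy', 'hand_eye'])
```

View pics/top0.png

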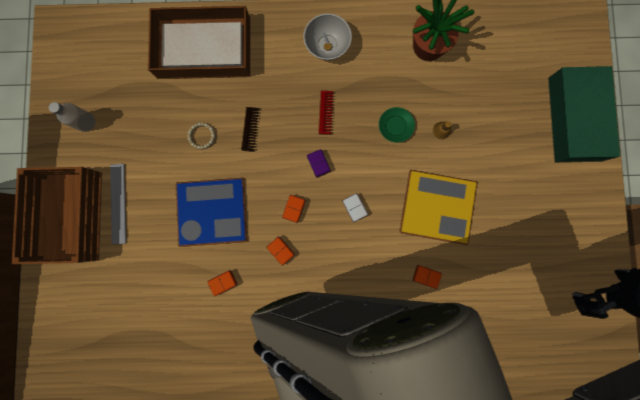

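View pics/scene0.png

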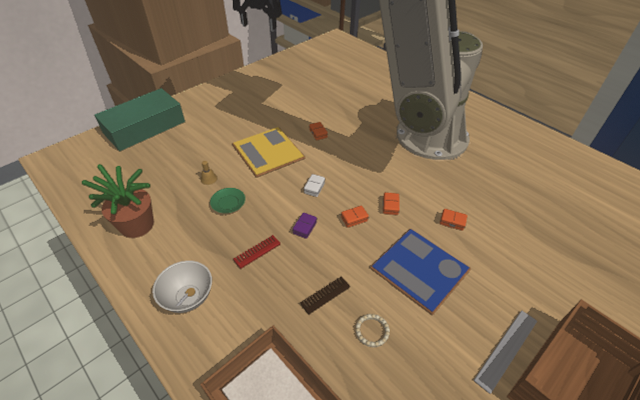

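View pics/wrist0.png

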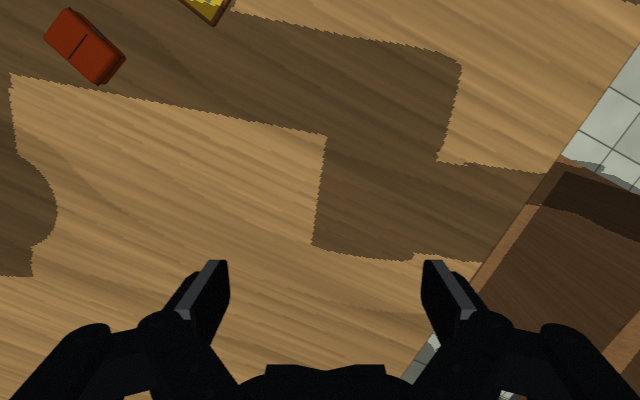

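```bash
cat > h.py <<'E'
import cv2,numpy as np
from scipy.optimize import minimize
from scipy.spatial.transform import Rotation as R
from workcell import env
def state():
    s=env.get_state(); q=s["orientation"]; T=np.eye(4); T[:3,:3]=R.from_quat([q[1],q[2],q[3],q[0]]).as_matrix(); T[:3,3]=s["tcp_pos"]; return s,T
def cam(n):
    s,T=state(); r=env.read_camera(n)
    W=np.array(r["world_from_camera"]) if "world_from_camera" in r else T@np.array(r["hand_eye"])
    f=200/np.tan(np.radians(r["fov_y"])/2)
    return dict(img=r["pixels"],W=W,f=f,cx=r["cx"],cy=r["cy"])
def proj(c,P):
    p=(np.asarray(P)-c["W"][:3,3])@c["W"][:3,:3]
    return np.c_[c["f"]*p[:,0]/p[:,2]+c["cx"],c["f"]*p[:,1]/p[:,2]+c["cy"]]
def ray(c,u,v,z):
    d=c["W"][:3,:3]@np.array([(u-c["cx"])/c["f"],(v-c["cy"])/c["f"],1]); o=c["W"][:3,3]
    return (o+d*(z-o[2])/d[2])[:2]
COL={ # hsv ranges lists
'blue':[((105,100,60),(125,255,255))],'yellow':[((20,170,90),(32,255,255))],
'orange':[((3,190,70),(12,255,255))],'red':[((0,190,50),(2,255,255)),((174,190,50),(180,255,255))],
'purple':[((128,90,30),(160,255,255))],'white':[((0,0,120),(180,40,255))],'dark':[((0,0,0),(180,255,62))],
'brass':[((10,120,40),(26,255,140))],'green':[((55,100,40),(85,255,255))]}
def mask(c,col,ctr=None,rad=40,close=5):
    h=cv2.cvtColor(c["img"],cv2.COLOR_RGB2HSV); m=np.zeros(h.shape[:2],np.uint8)
    for a,b in COL[col]: m|=cv2.inRange(h,a,b)
    if ctr is not None:
        k=np.zeros_like(m); cv2.circle(k,tuple(int(round(x)) for x in ctr),rad,255,-1); m&=k
    return cv2.morphologyEx(m,cv2.MORPH_CLOSE,np.ones((close,close)))
def blobs(m,amin=30):
    n,l,st,ce=cv2.connectedComponentsWithStats(m)
    return [(int(st[i,4]),ce[i],l==i) for i in range(1,n) if st[i,4]>=amin]
def box(L,W,z0,z1): return np.array([[x,y,z] for x in(-L/2,L/2) for y in(-W/2,W/2) for z in(z0,z1)])
S=8
def hullmask(pts,x0,y0,w,h):
    hl=cv2.convexHull(np.float32(pts))[:,0]
    im=np.zeros((h*S,w*S),np.uint8)
    q=((hl-[x0-.5,y0-.5])*S-.5)*16
    cv2.fillConvexPoly(im,np.int32(np.round(q)),255,shift=4)
    return cv2.resize(im,(w,h),interpolation=cv2.INTER_AREA)/255.
def fit(views,pts,x0,hull=True):
    """views: [(cam,mask)], pose x,y,yaw"""
    V=[]
    for c,m in views:
        ys,xs=np.nonzero(m)
        if hull:
            m2=np.zeros(m.shape,np.uint8); cv2.fillConvexPoly(m2,cv2.convexHull(np.c_[xs,ys].astype(np.int32)),1)
        else: m2=(m>0)
        a,b=max(xs.min()-12,0),max(ys.min()-12,0); e,g=min(xs.max()+13,640),min(ys.max()+13,400)
        V.append((c,m2[b:g,a:e].astype(float),a,b,e-a,g-b))
    def cost(p):
        Rz=np.array([[np.cos(p[2]),-np.sin(p[2]),0],[np.sin(p[2]),np.cos(p[2]),0],[0,0,1]])
        P=pts@Rz.T+[p[0],p[1],0]; t=0
        for c,m,a,b,w,h in V: t+=((hullmask(proj(c,P),a,b,w,h)-m)**2).sum()/m.sum()
        return t
    best=None
    for k in range(2):
        st=np.array(x0 if best is None else best.x)
        sim=np.array([st,st+[.006,0,0],st+[0,.006,0],st+[0,0,.1]])
        best=minimize(cost,st,method='Nelder-Mead',options=dict(initial_simplex=sim,xatol=1e-5,fatol=1e-5))
    return best.x,best.fun
BOX={'case':box(.06,.04,0,.024),'comb':box(.112,.032,0,.01),'board':box(.16,.17,0,.01)}
E
cat > a.py <<'E'
from h import *
t=cam("top"); s=cam("scene")
for c in ['blue','yellow','orange','red','purple','white','dark','brass']:
    for a,ce,l in blobs(mask(t,c)):
        if ce[1]<80 or ce[0]<160 or ce[0]>500 or ce[1]>295: continue
        print(c,a,ce.round(1),ray(t,*ce,.01).round(3),cv2.minAreaRect(np.argwhere(l)[:,::-1].astype(np.float32)))
cv2.imwrite("pics/topc.png",cv2.resize(t["img"][80:300,170:490,::-1],(800,550),interpolation=cv2.INTER_CUBIC))
E
python3 a.py
```

```text
blue 2587 [210.3 211.7] [0.423 0.277] ((210.25128173828125, 211.51776123046875), (61.343711853027344, 66.68724060058594), 85.91438293457031)
yellow 2950 [435.8 207.9] [ 0.421 -0.277] ((438.89190673828125, 206.64865112304688), (67.4035873413086, 62.14281463623047), 9.462322235107422)
orange 257 [327.9 113.3] [ 0.665 -0.017] ((325.4600524902344, 111.99840545654297), (12.190253257751465, 42.486026763916016), 2.2906100749969482)
orange 401 [293.4 208.3] [0.427 0.073] ((293.2500305175781, 208.25), (16.4438419342041, 24.349536895751953), 18.434947967529297)
orange 414 [280.  250.7] [0.324 0.107] ((279.9657287597656, 250.7296905517578), (24.736221313476562, 16.725919723510742), 49.08561706542969)
orange 404 [427.6 276.9] [ 0.254 -0.25 ] ((427.6606750488281, 276.9502258300781), (24.888891220092773, 16.2786808013916), 19.653823852539062)
orange 421 [221.3 283. ] [0.249 0.249] ((221.50003051757812, 283.0000305175781), (16.54690170288086, 25.043960571289062), 63.43495178222656)
red 455 [325.3 111.6] [ 0.669 -0.011] ((325.47259521484375, 112.04863739013672), (11.036212921142578, 42.1972846984863
[... 516 characters left out ...]
9023438), (35.46517562866211, 24.55281639099121), 48.8140754699707)
dark 61 [447.  130.8] [ 0.613 -0.314] ((447.1219482421875, 130.59756469726562), (12.03703784942627, 7.619776248931885), 83.6598129272461)
dark 60 [324.6 165.6] [ 0.532 -0.006] ((324.7867431640625, 164.208984375), (12.803853034973145, 26.476404190063477), 10.885526657104492)
dark 134 [244.4 211.6] [0.421 0.193] ((244.16030883789062, 209.49696350097656), (61.06460189819336, 3.4710803031921387), 88.91908264160156)
dark 31 [414.8 272.4] [ 0.266 -0.219] ((414.8493347167969, 272.5684814453125), (2.457864284515381, 17.0880069732666), 20.556045532226562)
brass 182406 [312.8 193.9] [0.462 0.024] ((325.0, 199.5), (399.0, 628.0), 90.0)
```

View pics/topc.png

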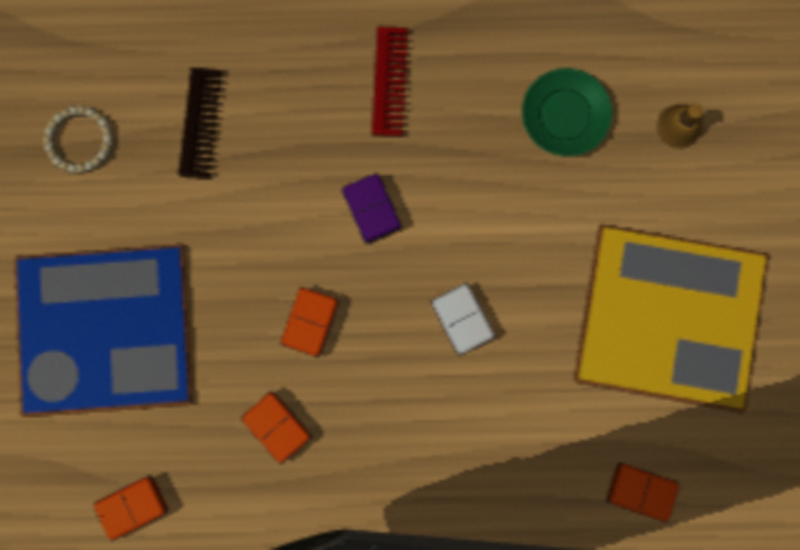

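```bash
cat > b.py <<'E'
from h import *
t=cam("top"); s=cam("scene")
def hm(c,fn):
    h=cv2.cvtColor(c["img"],cv2.COLOR_RGB2HSV).astype(int); return h
items=[('blue','board',[.423,.277,.05],48),('yellow','board',[.421,-.277,-.17],48),('orange','case',[.427,.073,-.3],20),('white','case',[.427,-.078,.4],20),('purple','case',[.54,.009,.4],20),('redc','comb',[.667,-.013,-.03],32),('dark','comb',[.629,.178,-.1],32)]
COL['redc']=[((0,170,50),(7,255,255)),((172,170,50),(180,255,255))]
for col,sh,x0,rad in items:
    V=[]
    for nm,c in(('t',t),('s',s)):
        p=proj(c,[[x0[0],x0[1],.01]])[0]
        m=mask(c,col,p,int(rad*(1.15 if nm=='s' else 1)))
        b=blobs(m,60)
        if not b: print(col,nm,'none');continue
        l=max(b,key=lambda q:q[0])[2]; V.append((c,l))
    pts=BOX[sh]
    r=[]
    for v in V: 
        best=min((fit([v],pts,[x0[0],x0[1],y]) for y in ([x0[2]] if sh=='board' else [x0[2],x0[2]+.8,x0[2]-.8])),key=lambda q:q[1]); r.append(best)
    j=fit(V,pts,r[0][0])
    print(col,[ (np.round(q[0]*[1000,1000,57.3],1),round(q[1],3)) for q in r],np.round(j[0]*[1000,1000,57.3],1),round(j[1],3))
E
python3 b.py
```

```text
blue [(array([424.6, 277.1,   0.9]), np.float64(0.088)), (array([415. , 273.6,   2.9]), np.float64(0.125))] [422.6 274.9   2.9] 0.228
yellow s none
yellow [(array([ 426. , -284.6,  -11.6]), np.float64(0.067))] [ 426.  -284.6  -11.6] 0.067
orange s none
orange [(array([426.8,  72.4, -19.7]), np.float64(0.03))] [426.8  72.4 -19.7] 0.03
white [(array([426.2, -77.2,  27.6]), np.float64(0.049)), (array([424.6, -78.2,  28.4]), np.float64(0.086))] [425.6 -77.5  28. ] 0.14
purple [(array([538.6,   9.3,  22.7]), np.float64(0.064)), (array([536.4,   8.6,  28.6]), np.float64(0.158))] [537.9   9.1  25.7] 0.24
redc [(array([669.6, -11.5,  -3.7]), np.float64(0.041)), (array([667.2, -11.4,  -3.1]), np.float64(0.151))] [669.7 -11.5  -3.7] 0.195
dark [(array([631. , 179.7,  -7.2]), np.float64(0.033)), (array([630.7, 180.7,  -6. ]), np.float64(0.111))] [631.  179.6  -7.2] 0.149
```

```bash
cat > plan.py <<'E'
import sys
from h import *
def plan(x,y,z,ang):
    s,T=state()
    d=T[:3,:3].T@(np.array([x,y,z])-T[:3,3])*100
    cur=np.degrees(np.arctan2(T[1,0],T[0,0]))
    yaw=-(ang-cur); yaw=(yaw+90)%180-90
    print("clk",round(s["clock"],2),"tcp",np.round(s["tcp_pos"],4),"ang",round(cur,2),"q6",round(s["joint_pos"][5],2),"gap",round(s["finger_gap"],4),"F",np.round(s["wrist_force"],1))
    print("tilt",np.round(T[:3,2],4),"SHIFT cm",d.round(2),"YAW",round(yaw,2))
if __name__=="__main__":
    a=[float(v) for v in sys.argv[1:]]
    plan(*a)
E
python3 plan.py .40 -.25 .25 -78; python3 plan.py .6696 -.0115 .25 -93.7
```

```text
clk 0.35 tcp [ 0.2546 -0.5155  0.2311] ang -63.71 q6 1.43 gap 0.0856 F [-0.5  0.2  0.2]
tilt [-1.e-04  3.e-04 -1.e+00] SHIFT cm [-17.36 -24.79  -1.88] YAW 14.29
clk 0.35 tcp [ 0.2546 -0.5155  0.2311] ang -63.71 q6 1.43 gap 0.0856 F [-0.5  0.2  0.2]
tilt [-1.e-04  3.e-04 -1.e+00] SHIFT cm [-26.81 -59.53  -1.88] YAW 29.99
```

Call:
{"method": "apply_moves", "body": {"moves": [[[-3,-4,-2],5,1],[[-6,-9,-2],10,1],[[-10,-14,-2],14.3,1],[[-13.5,-19.5,-2],14.3,1],[[-17.4,-24.8,-2],14.3,1],[[-17.4,-24.8,-2],14.3,1],[[-17.4,-24.8,-2],14.3,1],[[-17.4,-24.8,-2],14.3,1],[[-17.4,-24.8,-2],14.3,1],[[-17.4,-24.8,-2],14.3,1]], "squeeze": 30}}

```text
clock: 1.6
tcp_pos: [0.3995, -0.2507, 0.2511]
orientation: [0.0, 0.776, -0.63, -0.0]
wrist_force: [-0.0, -0.5, 0.3]
finger_gap: 0.0855
```

```bash
python3 - <<'E'
from h import *
import pickle
c=cam("wrist"); pickle.dump(c,open("w1.pkl","wb")); cv2.imwrite("pics/w1.png",c["img"][:,:,::-1])
E
python3 plan.py .6696 -.0115 .13 -93.7
```

```text
clk 1.65 tcp [ 0.3996 -0.2505  0.2512] ang -78.11 q6 2.2 gap 0.0854 F [-0.1  0.2  0.6]
tilt [-2.e-04  1.e-04 -1.e+00] SHIFT cm [-17.82 -31.35  12.11] YAW 15.59
```

View pics/w1.png

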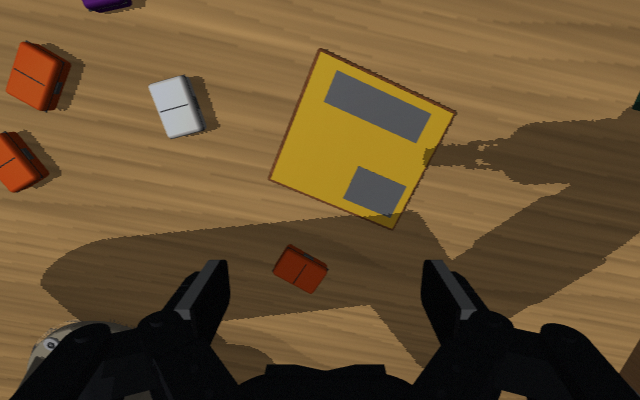

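Call:
{"method": "apply_moves", "body": {"moves": [[[-2,-3.5,0],4,1],[[-4.5,-8,0],8,1],[[-7,-12.5,0],12,1],[[-10,-17.5,0],15.6,1],[[-13,-22.5,2],15.6,1],[[-15.5,-27.5,4],15.6,1],[[-17.8,-31.4,6],15.6,1],[[-17.8,-31.4,8],15.6,1],[[-17.8,-31.4,10],15.6,1],[[-17.8,-31.4,10],15.6,1]]}}

```text
clock: 2.9
tcp_pos: [0.6688, -0.0104, 0.1489]
orientation: [-0.001, -0.684, 0.729, 0.002]
wrist_force: [0.7, -1.0, -0.2]
finger_gap: 0.0849
```

```bash
cat >> h.py <<'E'
def greymask(c,ctr,rad):
    h=cv2.cvtColor(c["img"],cv2.COLOR_RGB2HSV); m=cv2.inRange(h,(0,0,35),(180,90,200))
    k=np.zeros_like(m); cv2.circle(k,tuple(int(round(x)) for x in ctr),rad,255,-1); return cv2.morphologyEx(m&k,cv2.MORPH_OPEN,np.ones((3,3)))
def circ(d,z=.01): a=np.linspace(0,2*np.pi,48,endpoint=False); return np.c_[d/2*np.cos(a),d/2*np.sin(a),0*a+z]
def inlays(c,b,bell):
    """b: board x,y,yaw guess -> world poses of inlays"""
    out={}
    cs,sn=np.cos(b[2]),np.sin(b[2])
    L=[('comb',(.048,0),box(.036,.116,.01,.01)),('case',(-.042,-.04),box(.044,.064,.01,.01))]
    if bell: L.append(('bell',(-.042,.05),circ(.05)))
    for n,(x,y),pts in L:
        w=[b[0]+cs*x-sn*y,b[1]+sn*x+cs*y]
        p=proj(c,[[*w,.01]])[0]; sc=c["f"]/np.linalg.norm(c["W"][:3,3]-[*w,.01])
        m=greymask(c,p,int(sc*(.068 if n=='comb' else .045)))
        bl=min(blobs(m,40),key=lambda q:np.hypot(*(q[1]-p)))[2]
        r,f=fit([(c,bl)],pts,[*w,b[2]]); out[n]=(r,f)
    return out
E
python3 - <<'E'
from h import *
import pickle
c=cam("wrist"); pickle.dump(c,open("w2.pkl","wb")); cv2.imwrite("pics/w2.png",c["img"][:,:,::-1])
w1=pickle.load(open("w1.pkl","rb")); t=cam("top")
for nm,k in(('w1',w1),('top',t)):
    for n,(r,f) in inlays(k,[.4245,-.2835,np.radians(-11.5)],False).items(): print(nm,n,(r*[1000,1000,57.3]).round(1),round(f,3))
for n,(r,f) in inlays(t,[.4245,.277,np.radians(2)],True).items(): print('blue top',n,(r*[1000,1000,57.3]).round(1),round(f,3))
E
python3 plan.py .6696 -.0115 .13 -93.7
```

```text
w1 comb [ 471.8 -295.4  -11.6] 0.01
w1 case [ 375.7 -316.7  -11.7] 0.012
top comb [ 471.4 -294.3  -11. ] 0.03
top case [ 375.4 -315.3  -10.9] 0.029
blue top comb [4.691e+02 2.748e+02 3.000e-01] 0.486
blue top case [382.  233.7  -0.8] 0.404
blue top bell [379.1 325.4   3.9] 0.026
clk 3.0 tcp [ 0.6702 -0.0108  0.1516] ang -93.64 q6 3.07 gap 0.0854 F [-0.3  0.2  0.3]
tilt [ 0.e+00 -1.e-04 -1.e+00] SHIFT cm [0.07 0.06 2.16] YAW 0.06
```

View pics/w2.png

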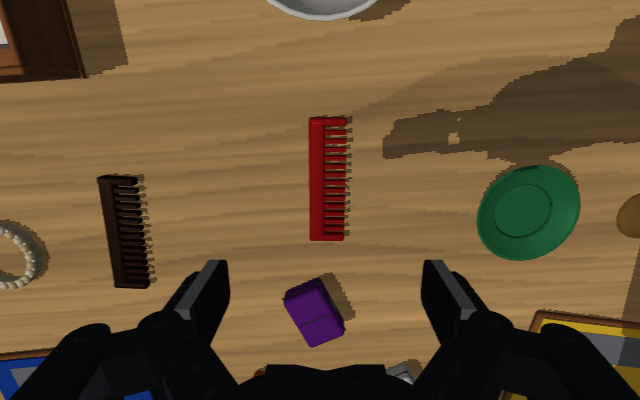

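```bash
cat >> h.py <<'E'
COL['redc']=[((0,170,50),(7,255,255)),((172,170,50),(180,255,255))]
COL['dark']=[((0,0,0),(180,255,50))]
def locate(c,col,sh,x0,rad,dz=0,nohull=False):
    p=proj(c,[[x0[0],x0[1],.01+dz]])[0]; sc=c["f"]/np.linalg.norm(c["W"][:3,3]-[x0[0],x0[1],.01])
    b=blobs(mask(c,col,p,int(rad*sc)),60); l=max(b,key=lambda q:q[0])[2]
    pts=BOX[sh]+[0,0,dz]
    r,f=fit([(c,l)],pts,x0); return r,f
E
python3 - <<'E'
from h import *
import pickle
c=pickle.load(open("w2.pkl","rb"));t=cam("top")
for nm,k in(('w2',c),('top',t)):
  for col,sh,x0 in [('redc','comb',[.6696,-.0115,-.065]),('dark','comb',[.631,.1796,-.12]),('purple','case',[.538,.009,.42])]:
    r,f=locate(k,col,sh,x0,.07); print(nm,col,(r*[1000,1000,57.3]).round(1),round(f,3))
E
```

```text
w2 redc [670.4 -13.   -4. ] 0.015
w2 dark [631.2 178.5  -7.6] 0.064
w2 purple [538.6   7.4  18.3] 0.108Traceback (most recent call last):
  File "<stdin>", line 6, in <module>
  File "h.py", line 83, in locate
    b=blobs(mask(c,col,p,int(rad*sc)),60); l=max(b,key=lambda q:q[0])[2]
                                             ~~~^^^^^^^^^^^^^^^^^^^^^
ValueError: max() iterable argument is empty
```

Call:
{"method": "apply_moves", "body": {"moves": [[[0.14,0,4],0.2,0.7],[[0.14,0,8],0.2,0.6],[[0.14,0,12],0.2,0.6],[[0.14,0,14],0.2,0.6],[[0.14,0,15],0.2,0.6],[[0.14,0,15],0.2,0.6],[[0.14,0,15],0.2,0.3],[[0.14,0,15],0.2,0.25],[[0.14,0,15],0.2,0.25],[[0.14,0,15],0.2,0.25]], "squeeze": 30}}

```text
clock: 4.3
tcp_pos: [0.6714, -0.012, 0.0031]
orientation: [0.001, -0.683, 0.73, -0.001]
wrist_force: [0.9, 0.1, 6.0]
finger_gap: 0.0311
```

```bash
python3 plan.py .670 -.0122 .10 -94;  python3 - <<'E'
from h import *
cv2.imwrite("pics/w3.png",cam("wrist")["img"][:,:,::-1])
cv2.imwrite("pics/s3.png",cam("scene")["img"][:,:,::-1])
E
```

```text
clk 4.3 tcp [ 0.6714 -0.012   0.0031] ang -93.81 q6 3.07 gap 0.0311 F [0.9 0.1 6. ]
tilt [ 3.3e-03 -6.0e-04 -1.0e+00] SHIFT cm [ 0.03  0.11 -9.69] YAW 0.19
```

View pics/w3.png

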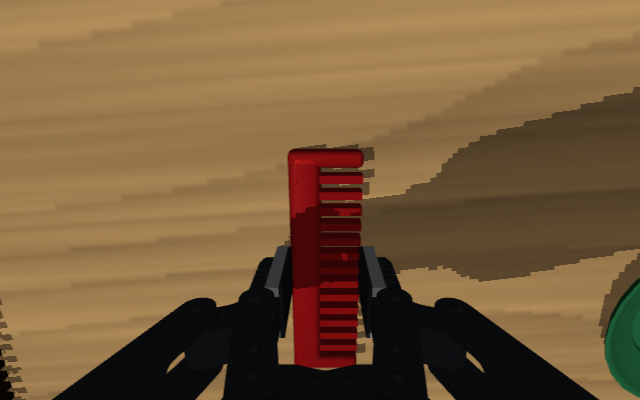

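```bash
python3 plan.py .42 .20 .22 2
```

```text
clk 4.4 tcp [ 0.6715 -0.012   0.0031] ang -93.81 q6 3.07 gap 0.0307 F [0.  0.1 6.4]
tilt [ 3.3e-03 -6.0e-04 -1.0e+00] SHIFT cm [-19.47  26.43 -21.78] YAW 84.19
```

Call:
{"method": "apply_moves", "body": {"moves": [[[0,0,-4],0,0.25],[[-1,1.5,-9],-10,0.25],[[-4,5.5,-14],-20,0.25],[[-7,9.5,-18],-30.5,0.25],[[-10,13.5,-21.7],-41,0.25],[[-13,17.5,-21.7],-51.5,0.25],[[-16,21.5,-21.7],-62,0.25],[[-19.5,26.4,-21.7],-72.5,0.25],[[-19.5,26.4,-21.7],-83,0.25],[[-19.5,26.4,-21.7],-93.5,0.25]]}}

```text
clock: 5.65
tcp_pos: [0.4187, 0.2011, 0.2188]
orientation: [-0.0, 1.0, 0.001, 0.0]
wrist_force: [0.4, 0.3, -1.2]
finger_gap: 0.031
```

```bash
python3 - <<'E'
from h import *
import pickle
c=cam("wrist"); pickle.dump(c,open("w4.pkl","wb")); cv2.imwrite("pics/w4.png",c["img"][:,:,::-1])
E
python3 plan.py .4725 .2787 .05 2
```

```text
clk 5.7 tcp [0.419  0.2008 0.2187] ang 0.42 q6 1.84 gap 0.031 F [-0.1 -0.4 -0.9]
tilt [ 9.e-04  1.e-04 -1.e+00] SHIFT cm [ 5.39 -7.75 16.88] YAW -1.58
```

View pics/w4.png

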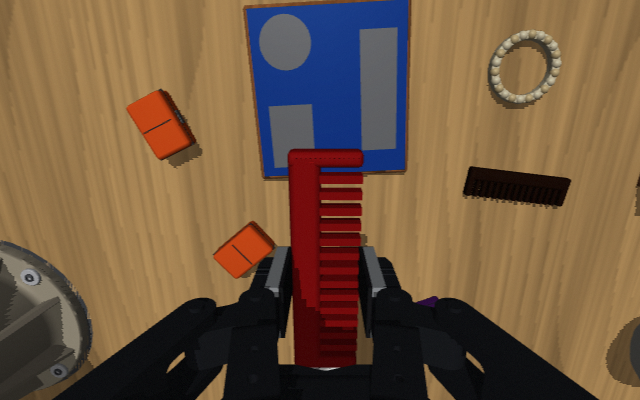

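Run:
```python
from h import *
import pickle
c=pickle.load(open("w4.pkl","rb"));t=cam("top")
cv2.imwrite("pics/t4.png",cv2.resize(t["img"][150:270,150:300,::-1],(750,600),interpolation=cv2.INTER_NEAREST))
for nm,k in(('w4',c),('top',t)):
    try:
        for n,(r,f) in inlays(k,[.4245,.277,np.radians(2)],True).items(): print(nm,n,(r*[1000,1000,57.3]).round(1),round(f,3))
    except Exception as e: print(nm,e)
h=cv2.cvtColor(c["img"],cv2.COLOR_RGB2HSV); print(h[90,378],h[30,340]); h=cv2.cvtColor(t["img"],cv2.COLOR_RGB2HSV); print(h[192,209],h[210,210])
z=state()[1][2,3]
r,f=locate(c,'redc','comb',[.419,.2,1.57],.08,dz=z-.0031); print((r*[1000,1000,57.3]).round(1),f)
```

```text
w4 comb [471.9 277.9   3.1] 0.019
w4 case [384.2 234.8   3.1] 0.108
w4 bell [379.5 324.2   4.8] 0.007
top comb [470.3 283.9  -1.3] 0.755
top case [384.  232.4   4.2] 0.133
top bell [376.5 322.    6.1] 0.293
[113  10 101] [111 206 134]
[30 64 32] [60 20 13]
[418.4 216.8  90.2] 0.14529581271516684
```

View pics/t4.png

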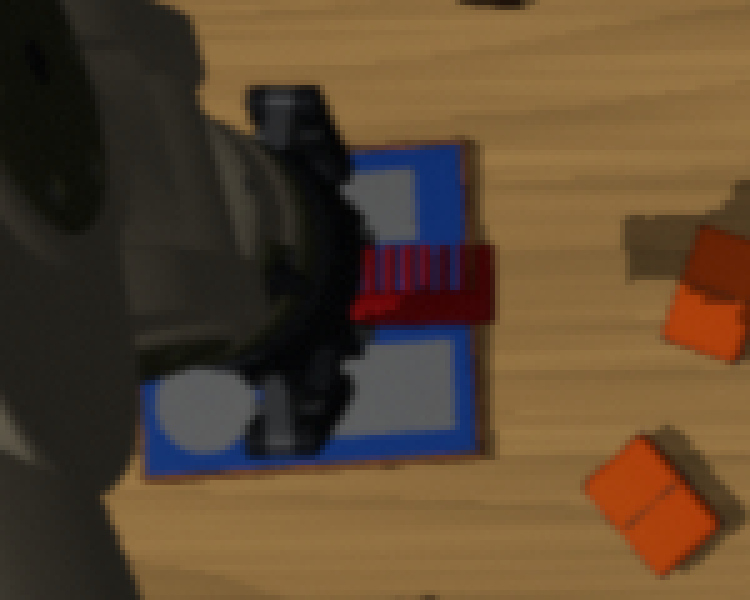

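Run:
```python
from h import *
import h
t=cam("top"); t["img"]=cv2.imread("pics/top0.png")[:,:,::-1].copy()
hv=cv2.cvtColor(t["img"],cv2.COLOR_RGB2HSV); print(hv[192,209],hv[210,210],hv[228,228],hv[230,190],hv[190,230])
def gm(c,ctr,rad):
    hh=cv2.cvtColor(c["img"],cv2.COLOR_RGB2HSV); m=cv2.inRange(hh,(0,0,60),(180,130,200))
    k=np.zeros_like(m); cv2.circle(k,tuple(int(round(x)) for x in ctr),rad,255,-1); m&=k
    m[:, :180]=0; m[:,244:]=0
    return m
h.greymask=gm
for n,(r,f) in inlays(t,[.4255,.277,np.radians(3.1)],True).items(): print(n,(r*[1000,1000,57.3]).round(1),round(f,3))
```

```text
[120   6  85] [111 213 110] [105   6  86] [105   6  88] [105   6  84]
comb [471.7 280.1   2.8] 0.033
case [383.8 235.9   3.1] 0.033
bell [379.3 325.1   8. ] 0.024
```

```bash
python3 plan.py .472 .2791 .0137 3.1
```

```text
clk 5.8 tcp [0.4194 0.2004 0.2185] ang -0.47 q6 1.85 gap 0.0308 F [-0.3 -0.1 -0.1]
tilt [ 4.e-04  1.e-04 -1.e+00] SHIFT cm [ 5.19 -7.91 20.48] YAW -3.57
```

Call:
{"method": "apply_moves", "body": {"moves": [[[2.5,-4,2],-2,0.25],[[5.2,-7.9,6],-3.6,0.25],[[5.2,-7.9,11],-3.6,0.25],[[5.2,-7.9,15],-3.6,0.25],[[5.2,-7.9,18],-3.6,0.25],[[5.2,-7.9,19],-3.6,0.25],[[5.2,-7.9,19.5],-3.6,0.25],[[5.2,-7.9,19.5],-3.6,0.25],[[5.2,-7.9,19.5],-3.6,0.25],[[5.2,-7.9,19.5],-3.6,0.25]]}}

```text
clock: 7.05
tcp_pos: [0.4727, 0.2793, 0.0242]
orientation: [-0.0, 1.0, 0.029, 0.001]
wrist_force: [-0.4, -0.0, 0.3]
finger_gap: 0.0309
```

```bash
python3 plan.py .472 .2791 .0137 3.1
python3 - <<'E'
from h import *
import pickle
c=cam("wrist"); pickle.dump(c,open("w5.pkl","wb")); cv2.imwrite("pics/w5.png",c["img"][:,:,::-1])
E
```

```text
clk 7.05 tcp [0.4727 0.2793 0.0242] ang 3.28 q6 1.9 gap 0.0309 F [-0.4 -0.   0.3]
tilt [ 1.6e-03  6.0e-04 -1.0e+00] SHIFT cm [-0.07  0.02  1.05] YAW 0.18
```

View pics/w5.png

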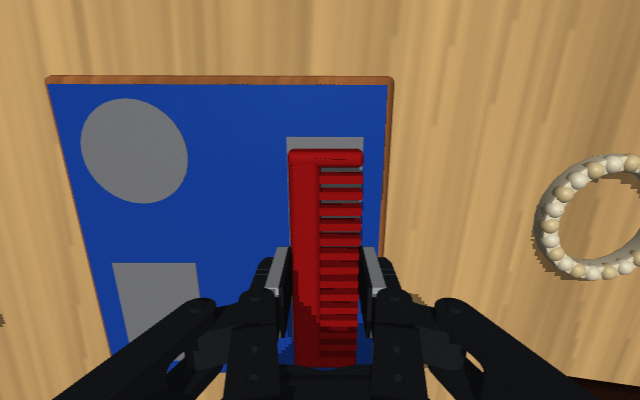

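Call:
{"method": "apply_moves", "body": {"moves": [[[-0.06,0,0.5],0.2,0.25],[[-0.06,0,0.9],0.2,0.25],[[-0.06,0,1.05],0.2,0.25],[[-0.06,0,1.05],0.2,0.25],[[-0.06,0,1.05],0.2,0.45],[[-0.06,0,1.05],0.2,0.6],[[-0.06,0,1.05],0.2,0.6],[[-0.06,0,-2],0.2,0.6],[[-0.06,2,-7],0.2,0.7],[[-0.06,4,-12],0.2,1]]}}

```text
clock: 8.35
tcp_pos: [0.4733, 0.2386, 0.1442]
orientation: [0.0, 1.0, 0.027, -0.0]
wrist_force: [0.5, -0.0, 0.4]
finger_gap: 0.0758
```

```bash
python3 plan.py .4262 -.0785 .10 118
python3 - <<'E'
from h import *
import pickle
c=cam("wrist"); pickle.dump(c,open("w6.pkl","wb")); cv2.imwrite("pics/w6.png",c["img"][:,:,::-1])
for n,(r,f) in inlays(c,[.4245,.276,np.radians(3)],True).items(): print(n,(r*[1000,1000,57.3]).round(1),round(f,3))
r,f=locate(c,'redc','comb',[.472,.278,1.62],.08,dz=.01); print((r*[1000,1000,57.3]).round(1),f)
E
```

```text
clk 8.35 tcp [0.4733 0.2386 0.1442] ang 3.13 q6 1.83 gap 0.0758 F [ 0.5 -0.   0.4]
tilt [-9.e-04 -5.e-04 -1.e+00] SHIFT cm [-6.43 31.41  4.43] YAW 65.13
comb [470.7 280.7   4.4] 3.081
case [384.4 234.4   3.1] 0.005
bell [379.6 324.2   7.4] 0.005
[470.9 276.9  93.2] 0.020035683347738753
```

View pics/w6.png

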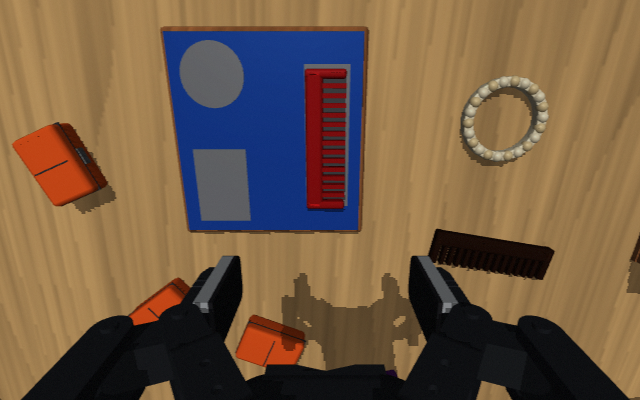

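```bash
cat > chk.py <<'E'
from h import *
import pickle,sys
def board(c,b,bell,use=('case','bell')):
    o=inlays(c,b,bell)
    return o
for i in range(3):
    c=cam("wrist"); s,T=state()
    o=inlays(c,[.4245,.276,np.radians(3)],True)
    p,q=o['case'][0],o['bell'][0]
    r,f=locate(c,'redc','comb',[.472,.278,1.62],.08,dz=.01)
    v=q[:2]-p[:2]; y=np.arctan2(v[1],v[0])-np.pi/2; y=o['case'][0][2]*.5+y*.5
    Rm=np.array([[np.cos(y),-np.sin(y)],[np.sin(y),np.cos(y)]])
    org=(p[:2]+q[:2])/2-Rm@[-.042,.005]
    d=Rm.T@(r[:2]-org)-[.048,0]
    print(s["clock"],"tcp",(T[:3,3]*1000).round(1),"org",(org*1000).round(1),np.degrees(y).round(2),"comb",(r*[1000,1000,57.3]).round(1),"err in board",(d*1000).round(2))
E
python3 chk.py; python3 plan.py .472 .279 .015 3.1
```

```text
8.45 tcp [477.3 238.9 149. ] org [424.2 276.7] 3.03 comb [471.  277.3  93.1] err in board [-1.28 -1.93]
8.5 tcp [476.1 239.1 146.4] org [424.2 276.5] 2.98 comb [470.9 277.1  93. ] err in board [-1.26 -1.86]
8.55 tcp [474.7 239.  144.4] org [424.2 276.5] 3.1 comb [471.  277.2  93.2] err in board [-1.28 -1.85]
clk 8.55 tcp [0.4747 0.239  0.1444] ang 3.04 q6 1.83 gap 0.0852 F [-0.4 -0.5 -0.8]
tilt [ 2.8e-03  9.0e-04 -1.0e+00] SHIFT cm [-0.09 -3.99 12.94] YAW -0.06
```

Call:
{"method": "apply_moves", "body": {"moves": [[[0,-2,3],0,0.6],[[0,-4,7],0,0.55],[[0,-4,10.5],0,0.55],[[0,-4,12],0,0.55],[[0,-4,13],0,0.55],[[0,-4,13],0,0.55],[[0,-4,13],0,0.3],[[0,-4,13],0,0.25],[[0,-4,13],0,0.25],[[0.06,-4.1,12.7],0,0.25]]}}

```text
clock: 9.8
tcp_pos: [0.4721, 0.28, 0.0165]
orientation: [0.0, 1.0, 0.027, 0.0]
wrist_force: [-0.6, 0.3, -0.7]
finger_gap: 0.031
```

```bash
python3 plan.py .4733 .281 .0165 3.1;python3 plan.py .4733 .281 .0165 3.1
```

```text
clk 9.8 tcp [0.4721 0.28   0.0165] ang 3.08 q6 1.91 gap 0.031 F [-0.6  0.3 -0.7]
tilt [ 0. -0. -1.] SHIFT cm [ 0.13 -0.1   0.  ] YAW -0.02
clk 9.8 tcp [0.4721 0.28   0.0165] ang 3.08 q6 1.91 gap 0.031 F [-0.6  0.3 -0.7]
tilt [ 0. -0. -1.] SHIFT cm [ 0.13 -0.1   0.  ] YAW -0.02
```

Call:
{"method": "apply_moves", "body": {"moves": [[[0.07,-0.09,0],0,0.25],[[0.07,-0.09,0.2],0,0.25],[[0.07,-0.09,0.35],0,0.25],[[0.07,-0.09,0.35],0,0.3],[[0.07,-0.09,0.35],0,0.5],[[0.07,-0.09,0.35],0,0.55],[[0.07,0,-2],0,0.6],[[0.07,2,-6],0,0.8],[[0.07,3.5,-9],0,1],[[0.07,4,-10],0,1]]}}

```text
clock: 11.05
tcp_pos: [0.476, 0.2399, 0.1177]
orientation: [-0.0, 1.0, 0.027, 0.001]
wrist_force: [0.2, -0.3, -0.3]
finger_gap: 0.0856
```

```bash
python3 chk.py; python3 plan.py .4262 -.0785 .15 118
```

```text
11.1 tcp [476.1 239.7 118. ] org [424.2 276.6] 3.09 comb [472.8 279.3  93.1] err in board [0.66 0.04]
11.15 tcp [475.6 240.  116.7] org [424.2 276.7] 3.13 comb [472.8 279.1  93. ] err in board [ 0.68 -0.26]
11.2 tcp [474.9 240.1 115.7] org [424.2 276.6] 3.07 comb [472.7 279.2  93.1] err in board [ 0.58 -0.03]
clk 11.2 tcp [0.4749 0.2401 0.1157] ang 3.07 q6 1.83 gap 0.0852 F [ 1.4  0.2 -0.6]
tilt [-3.e-04  0.e+00 -1.e+00] SHIFT cm [-6.57 31.56 -3.43] YAW 65.07
```

Call:
{"method": "apply_moves", "body": {"moves": [[[-0.8,4,-3],9,1],[[-2,9.5,-4],18,1],[[-3.2,15,-4],27,1],[[-4.4,20.5,-4],36,1],[[-5.5,26,-3],45,1],[[-6.2,29.5,-2],54,1],[[-6.6,31.5,-1.4],61,1],[[-6.6,31.5,-1.4],65,1],[[-6.6,31.5,-1.4],65,1],[[-6.6,31.5,-1.4],65,1]]}}

```text
clock: 12.45
tcp_pos: [0.4257, -0.0774, 0.1295]
orientation: [0.0, 0.858, -0.514, -0.001]
wrist_force: [0.1, 0.2, -0.4]
finger_gap: 0.0853
```

```bash
cat > loc.py <<'E'
from h import *
import sys,pickle
# loc.py col shape x y yawdeg dz name
col,sh=sys.argv[1:3]; x,y,a,dz=map(float,sys.argv[3:7])
for i in range(2):
    c=cam("wrist"); s,T=state()
    r,f=locate(c,col,sh,[x,y,np.radians(a)],.075 if sh=='comb' else .045,dz=dz)
    print(s["clock"],"tcp",(T[:3,3]*1000).round(1),col,(r*[1000,1000,57.296]).round(1),round(f,3))
cv2.imwrite(f"pics/{sys.argv[7]}.png",c["img"][:,:,::-1])
E
python3 loc.py white case .4262 -.0785 28 0 w7; python3 plan.py .4262 -.0785 .012 118
```

```text
12.5 tcp [425.9 -77.4 129.8] white [422.3 -80.   26.9] 0.177
12.55 tcp [425.9 -77.4 129.9] white [422.6 -80.9  27.4] 0.178
clk 12.55 tcp [ 0.4259 -0.0774  0.1299] ang -61.81 q6 2.28 gap 0.0853 F [ 0.6 -0.4 -0.3]
tilt [-6.e-04  2.e-04 -1.e+00] SHIFT cm [ 0.11  0.02 11.79] YAW 0.19
```

View pics/w7.png

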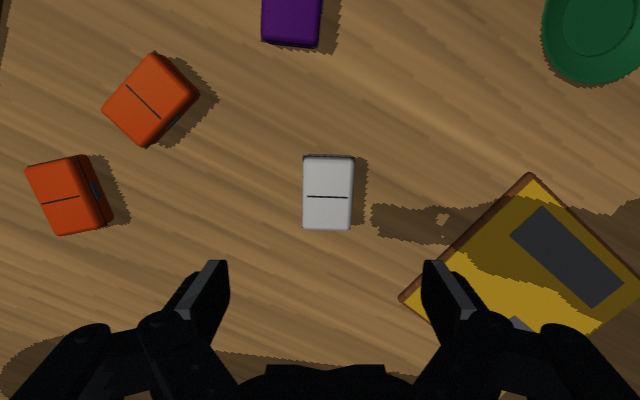

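```bash
sed -i "s/'white':\[((0,0,120),(180,40,255))\]/'white':[((0,0,55),(180,60,255))]/" h.py; python3 loc.py white case .4262 -.0785 28 0 w8; python3 plan.py .4262 -.0785 .012 118
python3 - <<'E'
from h import *
c=cam("wrist"); p=proj(c,[[.4262,-.0785,.01]])[0]; m=mask(c,'white',p,60); print(blobs(m,60)[0][:2], p, cv2.boundingRect(m)); hv=cv2.cvtColor(c["img"],cv2.COLOR_RGB2HSV); print(hv[150:236:4,330].tolist(), hv[190,296:362:3].tolist())
E
```

```text
12.6 tcp [426.1 -77.5 130.1] white [426.2 -79.3  26.7] 0.047
12.65 tcp [426.1 -77.6 130.2] white [426.4 -79.4  26.8] 0.046
clk 12.65 tcp [ 0.4261 -0.0776  0.1302] ang -61.84 q6 2.28 gap 0.0855 F [ 0.1 -0.4  0.2]
tilt [ 0.e+00 -1.e-04 -1.e+00] SHIFT cm [ 0.08  0.03 11.82] YAW 0.16
(3756, array([326.62247071, 191.69195953])) [325.55623217 191.55333238] (302, 154, 52, 77)
[[17, 134, 114], [17, 111, 83], [20, 10, 79], [18, 9, 149], [15, 6, 160], [10, 5, 160], [30, 5, 159], [20, 5, 158], [23, 6, 159], [15, 6, 159], [23, 6, 157], [8, 6, 157], [20, 5, 157], [15, 6, 157], [23, 6, 157], [23, 7, 156], [8, 6, 158], [24, 8, 155], [18, 8, 156], [15, 7, 155], [18, 74, 113], [16, 132, 118]] [[18, 130, 118], [17, 131, 115], [15, 28, 128], [23, 6, 158], [15, 6, 161], [12, 8, 162], [18, 8, 160], [12, 8, 160], [18, 8, 159], [18, 8, 159], [15, 6, 159], [23, 6, 157], [15, 6, 157], [12, 8, 159], [17, 11, 159], [0, 5, 156], [18, 8, 157], [15, 7, 155], [20, 7, 107], [16, 100, 61], [17, 136, 71], [16, 131, 72]]
```

```bash
python3 plan.py .4263 -.0793 .005 -62.8
```

```text
clk 12.7 tcp [ 0.4261 -0.0777  0.1303] ang -61.85 q6 2.28 gap 0.0855 F [-0.4  0.  -0.3]
tilt [ 2.e-04 -1.e-04 -1.e+00] SHIFT cm [ 0.15  0.06 12.53] YAW 0.95
```

Call:
{"method": "apply_moves", "body": {"moves": [[[0.15,0.06,4],0.9,0.9],[[0.15,0.06,8],0.9,0.8],[[0.15,0.06,10.5],0.9,0.7],[[0.15,0.06,12],0.9,0.7],[[0.15,0.06,12.5],0.9,0.7],[[0.15,0.06,12.5],0.9,0.6],[[0.15,0.06,12.5],0.9,0.4],[[0.15,0.06,12.5],0.9,0.35],[[0.15,0.06,12.5],0.9,0.35],[[0.15,0.06,12.5],0.9,0.35]]}}

```text
clock: 13.95
tcp_pos: [0.427, -0.0799, 0.0061]
orientation: [-0.0, 0.853, -0.521, 0.001]
wrist_force: [-0.8, 0.1, 7.0]
finger_gap: 0.0391
```

```bash
python3 plan.py .3845 .2343 .08 3.1
```

```text
clk 13.95 tcp [ 0.427  -0.0799  0.0061] ang -62.81 q6 2.3 gap 0.0391 F [-0.8  0.1  7. ]
tilt [ 1.7e-03 -6.0e-04 -1.0e+00] SHIFT cm [-29.88 -10.58  -7.42] YAW -65.91
```

Call:
{"method": "apply_moves", "body": {"moves": [[[0,0,-4],0,0.35],[[-1.5,-0.5,-8],-8,0.35],[[-6,-2.1,-10],-17,0.35],[[-11,-3.9,-10],-26,0.35],[[-16,-5.7,-10],-35,0.35],[[-21,-7.4,-9],-44,0.35],[[-25.5,-9,-8],-53,0.35],[[-28.5,-10.1,-7],-60,0.35],[[-29.9,-10.6,-6],-65.9,0.35],[[-29.9,-10.6,-5],-65.9,0.35]]}}

```text
clock: 15.2
tcp_pos: [0.3836, 0.2356, 0.0548]
orientation: [0.0, 1.0, 0.028, 0.0]
wrist_force: [-0.5, 0.3, 0.2]
finger_gap: 0.0394
```

```bash
python3 plan.py .3844 .2347 .0163 3.1
python3 - <<'E'
from h import *
for i in range(4): cam("top")
cv2.imwrite("pics/w9.png",cam("wrist")["img"][:,:,::-1])
E
python3 plan.py .3844 .2347 .0163 3.1
```

```text
clk 15.2 tcp [0.3836 0.2356 0.0548] ang 3.16 q6 1.89 gap 0.0394 F [-0.5  0.3  0.2]
tilt [ 1.e-04 -2.e-04 -1.e+00] SHIFT cm [0.08 0.09 3.85] YAW 0.06
clk 15.45 tcp [0.3841 0.2341 0.0554] ang 2.96 q6 1.89 gap 0.0389 F [ 0.1  0.1 -0.6]
tilt [ 0.e+00 -3.e-04 -1.e+00] SHIFT cm [ 0.03 -0.06  3.91] YAW -0.14
```

View pics/w9.png

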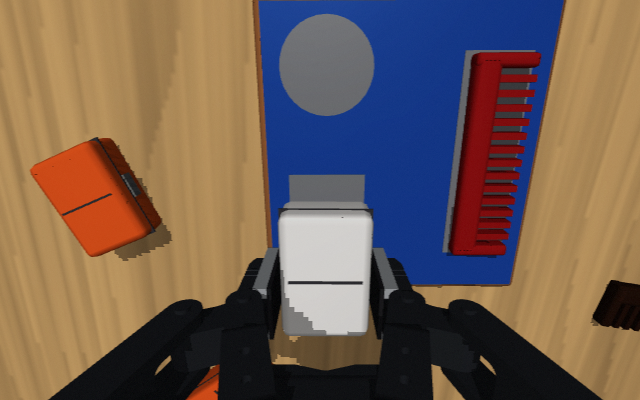

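Call:
{"method": "apply_moves", "body": {"moves": [[[0.03,-0.06,2],-0.1,0.35],[[0.03,-0.06,3.3],-0.1,0.35],[[0.03,-0.06,3.8],-0.1,0.35],[[0.03,-0.06,3.9],-0.1,0.35],[[0.03,-0.06,3.9],-0.1,0.4],[[0.03,-0.06,3.9],-0.1,0.6],[[0.03,-0.06,3.9],-0.1,0.65],[[0.03,0,1],-0.1,0.7],[[0.03,2,-3],-0.1,0.9],[[0.03,4,-6],-0.1,1]]}}

```text
clock: 16.7
tcp_pos: [0.3867, 0.1948, 0.1169]
orientation: [-0.0, 1.0, 0.028, 0.001]
wrist_force: [1.2, 0.1, 0.1]
finger_gap: 0.0855
```

```bash
cat > chk2.py <<'E'
from h import *
import sys
for i in range(2):
    c=cam("wrist"); s,T=state()
    try: o=inlays(c,[.4242,.2766,np.radians(3.1)],True); print({k:(v[0]*[1000,1000,57.3]).round(1).tolist()+[round(v[1],3)] for k,v in o.items() if k=='bell'})
    except Exception as e: print(e)
    for a in [('redc','comb',[.472,.278,1.62],.08),('white','case',[.3844,.2345,1.62],.045)]:
        try:
            r,f=locate(c,*a,dz=.01); print(a[0],(r*[1000,1000,57.3]).round(1),round(f,3))
        except Exception as e: print(a[0],e)
print((T[:3,3]*1000).round(1))
cv2.imwrite("pics/"+sys.argv[1]+".png",c["img"][:,:,::-1])
E
python3 chk2.py w10
```

```text
{'bell': [379.3, 324.2, 6.1, np.float64(0.004)]}
redc [472.  280.   92.8] 0.076
white [384.2 236.   92.7] 0.024
{'bell': [379.3, 324.1, 5.1, np.float64(0.004)]}
redc [472.2 280.1  92.6] 0.074
white [384.2 236.   92.9] 0.023
[388.7 194.5 118.5]
```

View pics/w10.png

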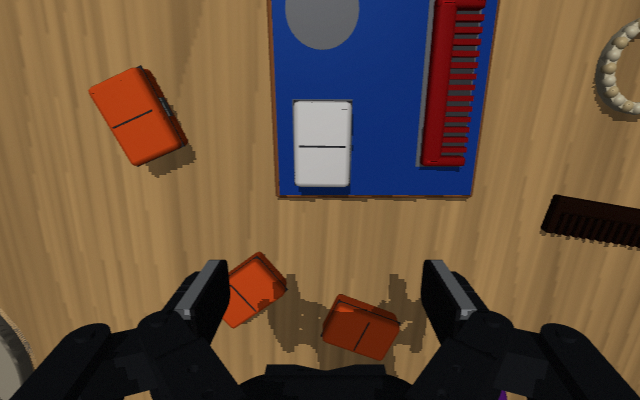

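Run:
```python
from h import *
import h
COL['whi']=[((0,0,125),(180,50,255))]
for i in range(2):
    c=cam("wrist")
    BOX['top']=box(.058,.038,.024,.024)
    r,f=locate(c,'whi','top',[.3844,.2345,1.62],.045,dz=.01); print((r*[1000,1000,57.3]).round(1),round(f,3))
img=cv2.resize(c["img"][80:210,260:500,::-1],(800,433),interpolation=cv2.INTER_NEAREST); cv2.imwrite("pics/w11.png",img)
```

```text
[383.9 236.5  92.7] 0.013
[384.  236.8  92.3] 0.012
```

View pics/w11.png

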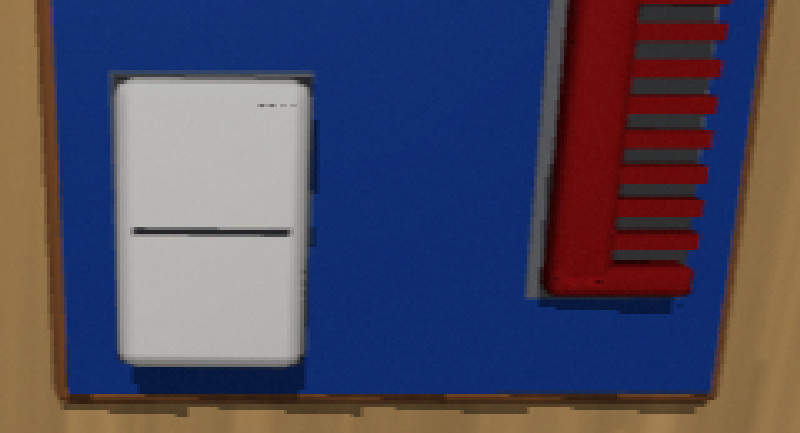

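Run:
```python
from h import *
c=cam("wrist")
x0,y0,k=270,85,7
im=cv2.resize(c["img"][y0:y0+80,x0:x0+110,::-1],None,fx=k,fy=k,interpolation=cv2.INTER_NEAREST).copy()
def tr(P,x,y,a): a=np.radians(a); return P@np.array([[np.cos(a),-np.sin(a),0],[np.sin(a),np.cos(a),0],[0,0,1]]).T+[x,y,0]
def dr(P,col):
    p=(proj(c,P)-[x0-.5,y0-.5])*k; cv2.polylines(im,[np.int32(p)],True,col,1)
sq=np.array([[-1,-1],[1,-1],[1,1],[-1,1]])/2
dr(tr(np.c_[sq*[.064,.044],[.01]*4],.3844,.2344,93.1),(0,0,255))
for x,y,col in((.3844,.2344,(0,255,0)),(.384,.2364,(255,0,255))):
    dr(tr(np.c_[sq*[.06,.04],[.034]*4],x,y,93.1),col)
cv2.imwrite("pics/w12.png",im)
```

```text
(no output)
```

View pics/w12.png

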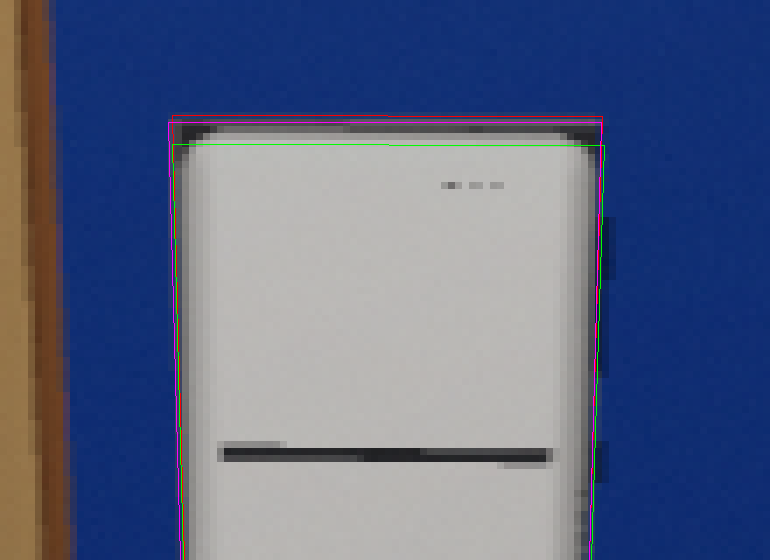

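Call:
{"method": "apply_moves", "body": {"moves": [[[0,-2,3],0,0.8],[[0,-4.06,6],0,0.65],[[0,-4.06,8.5],0,0.65],[[0,-4.06,9.6],0,0.65],[[0,-4.06,9.8],0,0.65],[[0,-4.06,9.8],0,0.5],[[0,-4.06,9.8],0,0.35],[[0,-4.06,9.8],0,0.35],[[0,-4.06,9.8],0,0.35],[[0.02,-3.95,9.5],0,0.35]]}}

```text
clock: 18.2
tcp_pos: [0.3842, 0.2342, 0.0204]
orientation: [0.0, 1.0, 0.028, -0.0]
wrist_force: [-0.8, 0.2, -1.0]
finger_gap: 0.0395
```

Call:
{"method": "apply_moves", "body": {"moves": [[[0,0.05,0],0,0.35],[[0,0.05,0.2],0,0.35],[[0,0.05,0.35],0,0.35],[[0,0.05,0.35],0,0.4],[[0,0.05,0.35],0,0.6],[[0,0.05,0.35],0,0.65],[[0,0.05,0.35],0,0.7],[[0,0.5,-3],0,0.8],[[0,3,-8],0,1],[[0,4,-10],0,1]]}}

```text
clock: 19.45
tcp_pos: [0.3878, 0.194, 0.1226]
orientation: [-0.0, 1.0, 0.028, 0.002]
wrist_force: [0.4, 0.1, -0.7]
finger_gap: 0.0854
```

```bash
cat >> h.py <<'E'
COL['whi']=[((0,0,125),(180,50,255))]
BOX['top']=box(.058,.038,.024,.024)
E
sed -i "s/('white','case',/('whi','top',/" chk2.py; python3 chk2.py w13; python3 plan.py .6 -.28 .17 3
```

```text
{'bell': [379.3, 324.2, 7.5, np.float64(0.003)]}
redc [472.3 280.2  92.5] 0.076
whi [383.8 235.1  92.3] 0.012
{'bell': [379.3, 324.1, 7.1, np.float64(0.005)]}
redc [471.9 280.2  93.1] 0.063
whi [383.8 235.   92.3] 0.013
[388.3 194.2 122.4]
clk 19.55 tcp [0.3883 0.1942 0.1224] ang 3.11 q6 1.8 gap 0.0855 F [ 0.9 -1.2 -0.3]
tilt [ 0.0044  0.001  -1.    ] SHIFT cm [18.58 48.5  -4.71] YAW 0.11
```

View pics/w13.png

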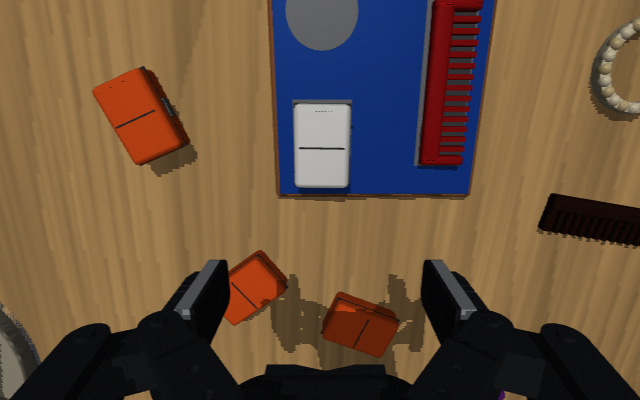

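Call:
{"method": "apply_moves", "body": {"moves": [[[1,3,-2],0,1],[[3,8,-4],0,1],[[5,13.5,-4.5],0,1],[[7,19,-4.5],0,1],[[9,24.5,-4.5],0,1],[[11.2,30,-4.5],0,1],[[13.4,35.5,-4.5],0,1],[[15.5,41,-4.5],0,1],[[17.5,45.5,-4.5],0,1],[[18.6,48.5,-4.5],0,1]]}}

```text
clock: 20.8
tcp_pos: [0.5998, -0.2812, 0.1626]
orientation: [-0.001, 1.0, 0.027, -0.001]
wrist_force: [-0.3, -0.3, -0.2]
finger_gap: 0.0855
```

```bash
python3 - <<'E'
from h import *
import pickle
for i in range(2): c=cam("wrist")
pickle.dump(c,open("w14.pkl","wb"));cv2.imwrite("pics/w14.png",c["img"][:,:,::-1])
t=cam("top");print(ray(t,442,131,.0165))
print(proj(c,[[.62,-.31,0]]),c["W"][:3,3])
E
python3 plan.py .62 -.31 .15 3
```

```text
[ 0.61130314 -0.29981496]
[[343.79262902 204.80201526]] [ 0.59623992 -0.20685291  0.30392688]
clk 20.95 tcp [ 0.5991 -0.2804  0.1625] ang 3.08 q6 0.96 gap 0.0855 F [-0.5  1.  -0.3]
tilt [-0.0024  0.0017 -1.    ] SHIFT cm [1.93 3.07 1.24] YAW 0.08
```

View pics/w14.png

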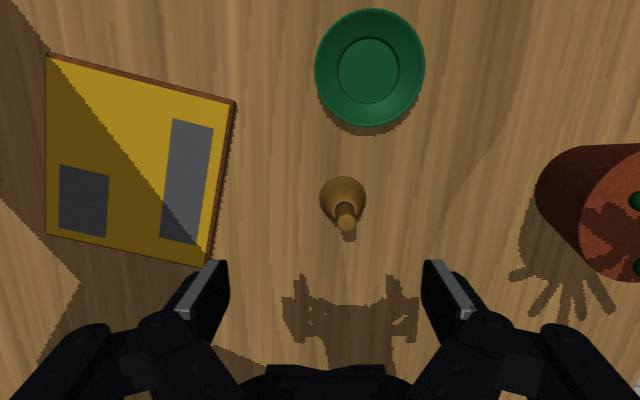

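Run:
```python
from h import *
import pickle
c=pickle.load(open("w14.pkl","rb"))
for z,px in((.062,[(346.5,222),(346,221)]),(0,[(342.5,177),(319.5,198),(365.5,198)]),(.005,[(342.5,177)])):
    for p in px: print(z,p,ray(c,*p,z).round(4))
def ov(x,y):
    im=cv2.resize(c["img"][165:245,305:385,::-1],None,fx=7,fy=7,interpolation=cv2.INTER_NEAREST).copy()
    for d,z,col in((.046,0,(255,0,0)),(.016,.062,(0,0,255)),(.016,.033,(0,255,0))):
        P=circ(d,z)+[x,y,0]; cv2.polylines(im,[np.int32((proj(c,P)-[304.5,164.5])*7)],True,col,1)
    cv2.imwrite("pics/w15.png",im)
q=ray(c,346.3,221.8,.062); ov(*q)
```

```text
0.062 (346.5, 222) [ 0.6183 -0.303 ]
0.062 (346, 221) [ 0.6178 -0.3022]
0 (342.5, 177) [ 0.6168 -0.2825]
0 (319.5, 198) [ 0.5962 -0.3043]
0 (365.5, 198) [ 0.6403 -0.302 ]
0.005 (342.5, 177) [ 0.6165 -0.2812]
```

View pics/w15.png

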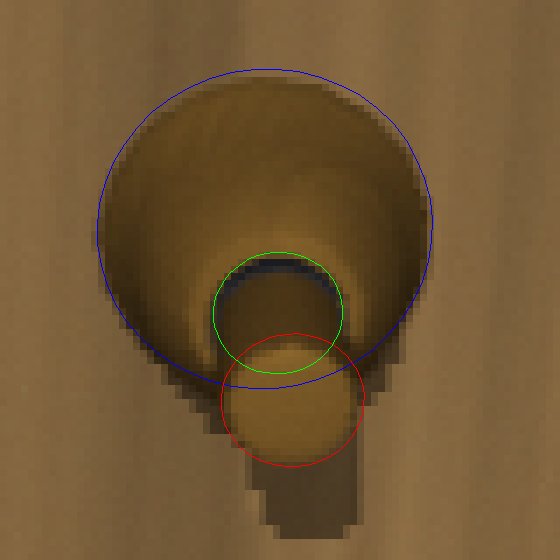

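```bash
python3 plan.py .618 -.303 .038 3.1
```

```text
clk 20.95 tcp [ 0.5991 -0.2804  0.1625] ang 3.08 q6 0.96 gap 0.0855 F [-0.5  1.  -0.3]
tilt [-0.0024  0.0017 -1.    ] SHIFT cm [ 1.79  2.38 12.44] YAW -0.02
```

Call:
{"method": "apply_moves", "body": {"moves": [[[1,1.4,2],0,0.7],[[1.8,2.4,5],0,0.6],[[1.8,2.4,8.5],0,0.6],[[1.8,2.4,11],0,0.6],[[1.8,2.4,12.2],0,0.6],[[1.8,2.4,12.4],0,0.5],[[1.8,2.4,12.4],0,0.3],[[1.8,2.4,12.4],0,0.1],[[1.8,2.4,12.4],0,0.05],[[1.8,2.4,12.4],0,0.05]]}}

```text
clock: 22.2
tcp_pos: [0.6192, -0.3029, 0.0426]
orientation: [0.001, 1.0, 0.028, 0.001]
wrist_force: [0.0, 0.4, 4.8]
finger_gap: 0.0144
```

```bash
python3 plan.py .3793 .3242 .12 3.1
python3 - <<'E'
from h import *
c=cam("wrist"); cv2.imwrite("pics/w16.png",c["img"][:,:,::-1])
E
```

```text
clk 22.2 tcp [ 0.6192 -0.3029  0.0426] ang 3.18 q6 0.94 gap 0.0144 F [0.  0.4 4.8]
tilt [ 0.0018 -0.0011 -1.    ] SHIFT cm [-20.46 -63.94  -7.85] YAW 0.08
```

View pics/w16.png

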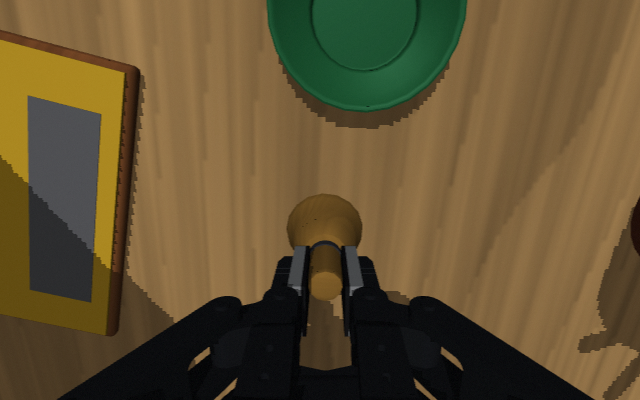

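Call:
{"method": "apply_moves", "body": {"moves": [[[0,0,-2],0,0.05],[[0,-1,-5],0,0.05],[[-1.1,-3.5,-8],0,0.05],[[-2.6,-8,-10],0,0.05],[[-4.3,-13.5,-10],0,0.05],[[-6.1,-19,-10],0,0.05],[[-7.9,-24.5,-10],0,0.05],[[-9.6,-30,-10],0,0.05],[[-11.4,-35.5,-10],0,0.05],[[-13.2,-41,-10],0,0.05]]}}

```text
clock: 23.5
tcp_pos: [0.4629, 0.101, 0.1412]
orientation: [0.0, 1.0, 0.028, 0.0]
wrist_force: [0.3, 0.4, -0.7]
finger_gap: 0.0144
```

Call:
{"method": "apply_moves", "body": {"moves": [[[-1.8,-5.5,0],0,0.05],[[-3.5,-11,0],0,0.05],[[-5,-16,1],0,0.05],[[-6.3,-20,2],0,0.05],[[-7,-22.2,3],0,0.05],[[-7.3,-22.9,4],0,0.05],[[-7.3,-22.9,5],0,0.05],[[-7.3,-22.9,5],0,0.05],[[-7.3,-22.9,5],0,0.05],[[-7.3,-22.9,5],0,0.05]]}}

```text
clock: 24.75
tcp_pos: [0.379, 0.3238, 0.0917]
orientation: [-0.0, 1.0, 0.027, 0.0]
wrist_force: [0.3, -0.2, -1.3]
finger_gap: 0.0144
```

```bash
python3 - <<'E'
from h import *
for i in range(3): c=cam("wrist"); print(state()[1][:3,3].round(4))
cv2.imwrite("pics/w17.png",c["img"][:,:,::-1])
E
python3 plan.py .3793 .3242 .0532 3.1
```

```text
[0.3789 0.3239 0.0917]
[0.3788 0.324  0.0917]
[0.3787 0.324  0.0916]
clk 24.9 tcp [0.3787 0.324  0.0916] ang 3.16 q6 2.06 gap 0.0148 F [ 0.3  0.5 -0. ]
tilt [ 6.e-04  3.e-04 -1.e+00] SHIFT cm [ 0.06 -0.01  3.84] YAW 0.06
```

View pics/w17.png

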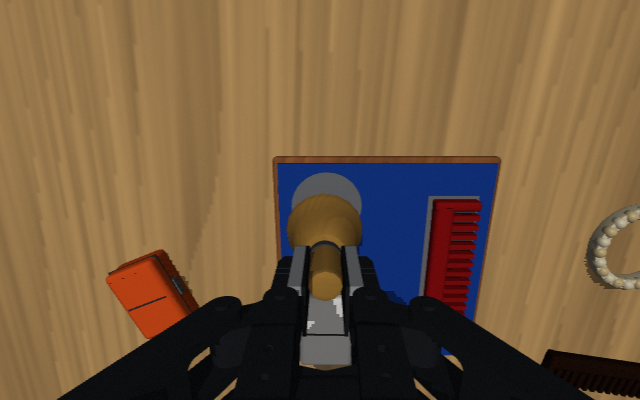

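Call:
{"method": "apply_moves", "body": {"moves": [[[0.06,0,2],0,0.05],[[0.06,0,3.3],0,0.05],[[0.06,0,3.8],0,0.05],[[0.06,0,3.85],0,0.05],[[0.06,0,3.85],0,0.15],[[0.06,0,3.85],0,0.3],[[0.06,0,3.85],0,0.5],[[0.06,0,2],0,0.6],[[0.06,0,-2],0,0.8],[[0.06,3,-7],0,1]]}}

```text
clock: 26.15
tcp_pos: [0.3802, 0.2947, 0.1618]
orientation: [0.0, 1.0, 0.029, -0.001]
wrist_force: [1.2, -0.3, 0.7]
finger_gap: 0.0835
```

Call:
{"method": "apply_moves", "body": {"moves": [[[0,2,-1],0,1],[[0,4,-2],0,1],[[0,5.5,-2],0,1],[[0,6,-2],0,1],[[0,6,-2],0,1],[[0,6,-2],0,1],[[0,6,-2],0,1],[[0,6,-2],0,1],[[0,6,-2],0,1],[[0,6,-2],0,1]]}}

```text
clock: 27.4
tcp_pos: [0.3839, 0.2344, 0.1812]
orientation: [0.0, 1.0, 0.028, -0.0]
wrist_force: [-0.4, -0.4, -0.8]
finger_gap: 0.0852
```

```bash
cat > ov.py <<'E'
from h import *
import sys
def tr(P,x,y,a): a=np.radians(a); return P@np.array([[np.cos(a),-np.sin(a),0],[np.sin(a),np.cos(a),0],[0,0,1]]).T+[x,y,0]
def ov(c,b,name,bell):
    x,y,a=b; im=cv2.resize(c["img"][:,:,::-1],None,fx=2,fy=2,interpolation=cv2.INTER_NEAREST).copy(); im=im.copy()
    sq=np.array([[-1,-1],[1,-1],[1,1],[-1,1]])/2
    def dr(P,col): cv2.polylines(im,[np.int32((proj(c,tr(P,x,y,a))+.5)*2)],True,col,1)
    def fl(w,h,z,cx,cy): return np.c_[sq*[w,h]+[cx,cy],[z]*4]
    dr(fl(.16,.17,.01,0,0),(0,255,255))
    dr(fl(.036,.116,.01,.048,0),(255,255,255)); dr(fl(.032,.112,.02,.048,0),(0,255,0))
    dr(fl(.044,.064,.01,-.042,-.04),(255,255,255)); dr(fl(.04,.06,.034,-.042,-.04),(0,255,0))
    if bell:
        for d,z in((.05,.01),(.046,.01),(.016,.072)): dr(circ(d,z)+[-.042,.05,0],(0,255,0))
    p=proj(c,[[x,y,.01]])[0]*2; u=int(np.clip(p[0]-300,0,680)); v=int(np.clip(p[1]-225,0,350))
    cv2.imwrite(f"pics/{name}.png",im[v:v+450,u:u+600])
if __name__=="__main__":
    c=cam("wrist")
    b=[.4242,.2766,3.1] if sys.argv[1]=='b' else [float(v) for v in sys.argv[3:6]]
    ov(c,b,sys.argv[2],sys.argv[1]=='b')
E
python3 chk2.py w18;python3 ov.py b o18; python3 plan.py .6311 .1787 .13 -97.5
```

```text
{'bell': [379.7, 324.6, 5.3, np.float64(1.149)]}
redc [472.5 279.5  93.7] 0.064
whi [384.  235.8  92.2] 0.016
{'bell': [379.6, 324.5, 4.0, np.float64(1.148)]}
redc [472.5 279.5  93.2] 0.066
whi [384.  235.7  92.2] 0.016
[384.  234.4 181.3]
clk 27.55 tcp [0.384  0.2343 0.1813] ang 3.19 q6 1.88 gap 0.0858 F [-0.3  0.7 -0.1]
tilt [ 1.e-04 -1.e-04 -1.e+00] SHIFT cm [24.37  6.93  5.13] YAW -79.31
```

View pics/o18.png

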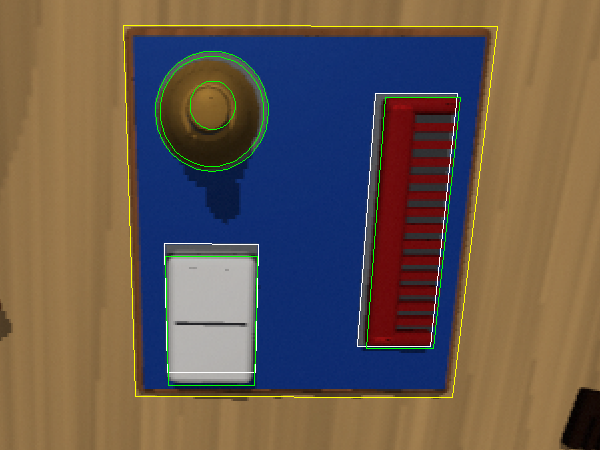

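Call:
{"method": "apply_moves", "body": {"moves": [[[2,0.5,0],-8,1],[[6,1.7,0],-17,1],[[10.5,3,0],-26,1],[[15,4.3,0],-35,1],[[19,5.4,1],-44,1],[[22,6.2,2],-53,1],[[23.7,6.7,3],-62,1],[[24.4,6.9,3],-71,1],[[24.4,6.9,3],-79.3,1],[[24.4,6.9,3],-79.3,1]]}}

```text
clock: 28.8
tcp_pos: [0.6314, 0.1789, 0.1509]
orientation: [-0.0, 0.752, 0.659, -0.0]
wrist_force: [-0.8, 0.1, 0.4]
finger_gap: 0.0853
```

```bash
python3 loc.py dark comb .6311 .1787 -7.5 0 w19; python3 loc.py dark comb .6311 .1787 -7.5 0 w19; python3 plan.py .6311 .1787 .005 82.5
```

```text
28.85 tcp [631.4 178.9 151.1] dark [630.4 179.2  -7.1] 0.016
28.9 tcp [631.3 179.  151.2] dark [630.3 179.1  -6.9] 0.02
28.95 tcp [631.3 179.  151.3] dark [630.3 179.2  -6.6] 0.019
29.0 tcp [631.3 179.1 151.3] dark [630.3 179.2  -6.7] 0.019
clk 29.0 tcp [0.6313 0.1791 0.1513] ang 82.4 q6 0.29 gap 0.0856 F [ 0.  -0.  -0.1]
tilt [ 1.e-04 -1.e-04 -1.e+00] SHIFT cm [-0.04 -0.02 14.63] YAW -0.1
```

View pics/w19.png

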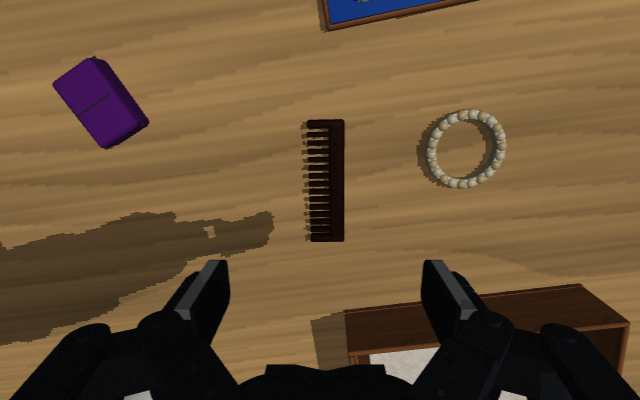

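Call:
{"method": "apply_moves", "body": {"moves": [[[0,-0.07,4],-0.5,0.7],[[0,-0.07,8],-0.5,0.6],[[0,-0.07,11.5],-0.5,0.6],[[0,-0.07,13.5],-0.5,0.6],[[0,-0.07,14.6],-0.5,0.6],[[0,-0.07,14.7],-0.5,0.55],[[0,-0.07,14.7],-0.5,0.4],[[0,-0.07,14.7],-0.5,0.25],[[0,-0.07,14.7],-0.5,0.25],[[0,-0.07,14.7],-0.5,0.25]]}}

```text
clock: 30.25
tcp_pos: [0.6318, 0.1793, 0.0057]
orientation: [0.001, 0.749, 0.663, 0.001]
wrist_force: [-1.2, -0.3, 5.7]
finger_gap: 0.0305
```

```bash
python3 plan.py .4718 -.2954 .05 -11.6
```

```text
clk 30.25 tcp [0.6318 0.1793 0.0057] ang 82.98 q6 0.28 gap 0.0305 F [-1.2 -0.3  5.7]
tilt [ 2.5e-03  3.0e-04 -1.0e+00] SHIFT cm [-49.06 -10.07  -4.49] YAW -85.42
```

Call:
{"method": "apply_moves", "body": {"moves": [[[0,0,-3],0,0.25],[[-2,-0.4,-7],8,0.25],[[-6,-1.2,-10],17,0.25],[[-11,-2.3,-12],26,0.25],[[-16.5,-3.4,-12],35.5,0.25],[[-22,-4.5,-12],45,0.25],[[-27.5,-5.7,-12],54.5,0.25],[[-33,-6.8,-12],64,0.25],[[-38,-7.8,-12],73.5,0.25],[[-42.5,-8.7,-12],83,0.25]]}}

```text
clock: 31.5
tcp_pos: [0.4915, -0.2338, 0.1244]
orientation: [0.0, 1.0, -0.003, 0.0]
wrist_force: [0.1, -0.6, 0.0]
finger_gap: 0.0307
```

```bash
python3 plan.py .4716 -.2962 .05 -11.6
```

```text
clk 31.5 tcp [ 0.4915 -0.2338  0.1244] ang -0.37 q6 0.99 gap 0.0307 F [ 0.1 -0.6  0. ]
tilt [ 1.e-04 -2.e-04 -1.e+00] SHIFT cm [-1.96  6.25  7.44] YAW 11.23
```

Call:
{"method": "apply_moves", "body": {"moves": [[[-0.8,2.5,2],5,0.25],[[-1.5,5,4],10,0.25],[[-1.96,6.2,6],11.2,0.25],[[-1.96,6.2,8],11.2,0.25],[[-1.96,6.2,9],11.2,0.25],[[-1.96,6.2,9],11.2,0.25],[[-1.96,6.2,9],11.2,0.25],[[-1.96,6.2,9],11.2,0.25],[[-1.96,6.2,9],11.2,0.25],[[-1.96,6.2,9],11.2,0.25]]}}

```text
clock: 32.75
tcp_pos: [0.4731, -0.2942, 0.0346]
orientation: [0.0, 0.995, -0.098, 0.0]
wrist_force: [-0.1, -0.1, 0.5]
finger_gap: 0.0308
```

```bash
python3 - <<'E'
from h import *
for i in range(2): c=cam("wrist"); 
cv2.imwrite("pics/w20.png",c["img"][:,:,::-1])
E
python3 plan.py .4716 -.2962 .0162 -11.6
```

```text
clk 32.85 tcp [ 0.4729 -0.2941  0.0344] ang -11.21 q6 1.07 gap 0.0309 F [ 0.3 -0.5 -0.3]
tilt [ 2.e-04 -2.e-04 -1.e+00] SHIFT cm [-0.09  0.23  1.82] YAW 0.39
```

View pics/w20.png

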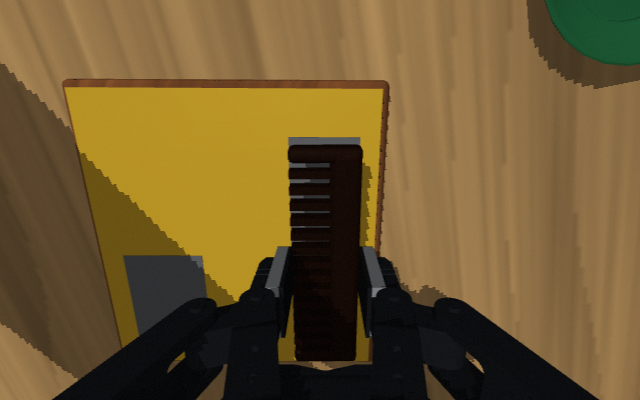

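Call:
{"method": "apply_moves", "body": {"moves": [[[-0.09,0.23,0.8],0.4,0.25],[[-0.09,0.23,1.5],0.4,0.25],[[-0.09,0.23,1.8],0.4,0.25],[[-0.09,0.23,1.85],0.4,0.25],[[-0.09,0.23,1.85],0.4,0.3],[[-0.09,0.23,1.85],0.4,0.45],[[-0.09,0.23,1.85],0.4,0.55],[[-0.09,0.23,-1],0.4,0.6],[[-0.09,2.5,-6],0.4,0.8],[[-0.09,4.2,-10],0.4,1]]}}

```text
clock: 34.1
tcp_pos: [0.4641, -0.3359, 0.1361]
orientation: [0.0, 0.995, -0.101, 0.001]
wrist_force: [1.3, 0.5, -0.2]
finger_gap: 0.0836
```

Call:
{"method": "apply_moves", "body": {"moves": [[[0,0.5,-1],0,1],[[0,1,-2],0,1],[[0,1,-2],0,1],[[0,1,-2],0,1],[[0,1,-2],0,1],[[0,1,-2],0,1],[[0,1,-2],0,1],[[0,1,-2],0,1],[[0,1,-2],0,1],[[0,1,-2],0,1]]}}

```text
clock: 35.35
tcp_pos: [0.4618, -0.3449, 0.1543]
orientation: [0.0, 0.995, -0.101, 0.0]
wrist_force: [-0.1, -0.4, 0.1]
finger_gap: 0.0851
```

```bash
python3 - <<'E'
from h import *
from ov import *
for i in range(2):
    c=cam("wrist")
    o=inlays(c,[.4249,-.2857,np.radians(-11.6)],False)
    print((o['case'][0]*[1000,1000,57.3]).round(1),o['case'][1].round(3))
    r,f=locate(c,'dark','comb',[.4718,-.2954,np.radians(78.4)],.075,dz=.01); print((r*[1000,1000,57.3]).round(1),round(f,3))
ov(c,[.4248,-.2857,-11.6],"o21",False)
E
python3 plan.py .4268 .0718 .13 70
```

```text
[ 375.6 -316.8  -11.7] 0.006
[ 471.8 -296.    78.6] 0.02
[ 375.6 -316.8  -11.8] 0.006
[ 471.8 -296.    78.6] 0.019
clk 35.45 tcp [ 0.4618 -0.345   0.1544] ang -11.61 q6 0.99 gap 0.0853 F [ 0.3 -0.1  0.7]
tilt [ 1.e-04 -2.e-04 -1.e+00] SHIFT cm [-11.82 -40.12   2.43] YAW -81.61
```

View pics/o21.png

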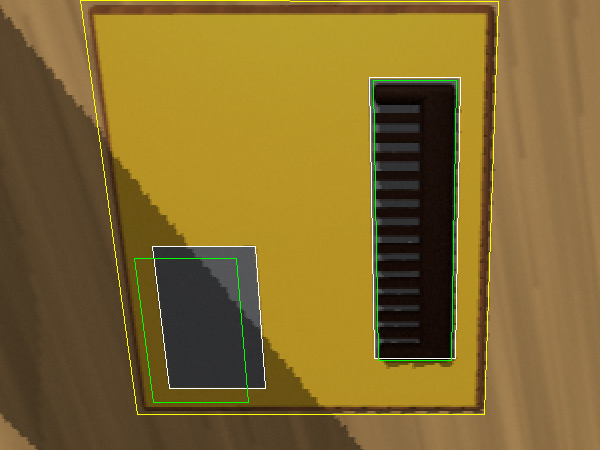

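Call:
{"method": "apply_moves", "body": {"moves": [[[-1,-3,0],-8,1],[[-2.3,-8,0],-17,1],[[-3.8,-13,0],-26,1],[[-5.4,-18.5,0],-35,1],[[-7,-24,0],-44,1],[[-8.6,-29.5,0],-53,1],[[-10.2,-34.5,0],-62,1],[[-11.3,-38,0.5],-71,1],[[-11.8,-40,1],-79,1],[[-11.8,-40.1,1],-81.8,1]]}}

```text
clock: 36.7
tcp_pos: [0.4263, 0.0731, 0.1441]
orientation: [-0.0, 0.817, 0.577, -0.0]
wrist_force: [-0.0, -0.6, -0.0]
finger_gap: 0.0856
```

Call:
{"method": "apply_moves", "body": {"moves": [[[0,0,1],0,1],[[0,0,1],0,1],[[0,0,1],0,1],[[0,0,1],0,1],[[0,0,1],0,1],[[0,0,1],0,1],[[0,0,1],0,1],[[0,0,1],0,1],[[0,0,1],0,1],[[0,0,1],0,1]]}}

```text
clock: 37.95
tcp_pos: [0.4269, 0.0716, 0.1343]
orientation: [0.0, 0.818, 0.575, 0.0]
wrist_force: [-0.6, 0.1, 0.3]
finger_gap: 0.0852
```

```bash
python3 loc.py orange case .4268 .0715 -20 0 w22; python3 plan.py .4268 .0715 .006 70.3
python3 - <<'E'
from h import *
COL['ot']=[((3,190,60),(14,255,255))]
c=cam("wrist"); r,f=locate(c,'ot','case',[.4268,.0715,-.34],.045); print((r*[1000,1000,57.3]).round(1),f)
E
```

```text
38.0 tcp [426.9  71.6 134.3] orange [427.1  70.7 -19.8] 0.048
38.05 tcp [426.9  71.6 134.3] orange [426.8  70.8 -18.5] 0.058
clk 38.05 tcp [0.4269 0.0716 0.1343] ang 70.19 q6 0.33 gap 0.0854 F [-0.8 -0.2  1. ]
tilt [-0.e+00 -1.e-04 -1.e+00] SHIFT cm [-1.000e-02 -1.000e-02  1.283e+01] YAW -0.11
[426.2  70.9 -19. ] 0.05706952434994059
```

View pics/w22.png

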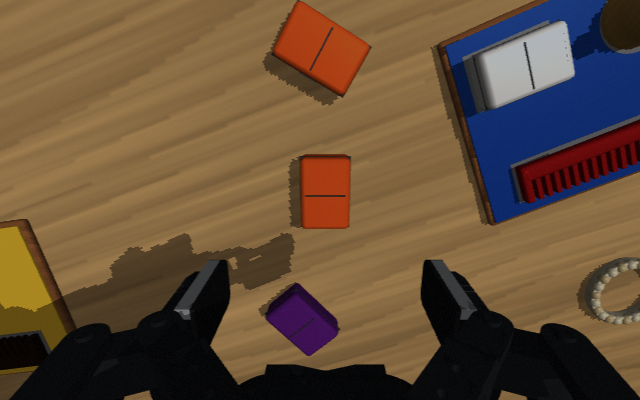

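Call:
{"method": "apply_moves", "body": {"moves": [[[-0.06,0.02,4],-0.4,0.9],[[-0.06,0.02,8],-0.4,0.8],[[-0.06,0.02,11],-0.4,0.7],[[-0.06,0.02,12.4],-0.4,0.7],[[-0.06,0.02,12.8],-0.4,0.7],[[-0.06,0.02,12.8],-0.4,0.6],[[-0.06,0.02,12.8],-0.4,0.4],[[-0.06,0.02,12.8],-0.4,0.35],[[-0.06,0.02,12.8],-0.4,0.35],[[-0.06,0.02,12.8],-0.4,0.35]]}}

```text
clock: 39.35
tcp_pos: [0.4278, 0.071, 0.0071]
orientation: [0.001, 0.816, 0.578, 0.001]
wrist_force: [-0.0, -0.4, 6.5]
finger_gap: 0.0393
```

```bash
python3 plan.py .3756 -.3168 .06 -11.7
```

```text
clk 39.35 tcp [0.4278 0.071  0.0071] ang 70.59 q6 0.32 gap 0.0393 F [-0.  -0.4  6.5]
tilt [ 1.9e-03 -1.0e-04 -1.0e+00] SHIFT cm [-38.3    7.97  -5.3 ] YAW 82.29
```

Call:
{"method": "apply_moves", "body": {"moves": [[[0,0,-3],0,0.35],[[-2,0.4,-7],6,0.35],[[-6,1.2,-9],15,0.35],[[-11,2.3,-9],24,0.35],[[-16.5,3.4,-9],33,0.35],[[-22,4.6,-9],42,0.35],[[-27.5,5.7,-9],51,0.35],[[-32.5,6.8,-8],60,0.35],[[-36,7.5,-7],69,0.35],[[-38.2,8,-6],78,0.35]]}}

```text
clock: 40.6
tcp_pos: [0.3749, -0.3179, 0.066]
orientation: [0.0, 0.998, -0.068, 0.0]
wrist_force: [0.2, 1.0, 0.2]
finger_gap: 0.0393
```

Call:
{"method": "apply_moves", "body": {"moves": [[[-0.02,0,0.5],4.2,0.35],[[-0.02,0,1],4.2,0.35],[[-0.02,0,1],4.2,0.35],[[-0.02,0,1],4.2,0.35],[[-0.02,0,1],4.2,0.35],[[-0.02,0,1],4.2,0.35],[[-0.02,0,1],4.2,0.35],[[-0.02,0,1],4.2,0.35],[[-0.02,0,1],4.2,0.35],[[-0.02,0,1],4.2,0.35]]}}

```text
clock: 41.85
tcp_pos: [0.3752, -0.3159, 0.0563]
orientation: [0.0, 0.995, -0.101, -0.0]
wrist_force: [0.7, -0.4, -0.9]
finger_gap: 0.0393
```

```bash
python3 - <<'E'
from h import *
for i in range(2): c=cam("wrist"); 
cv2.imwrite("pics/w23.png",c["img"][:,:,::-1])
E
python3 plan.py .3755 -.3173 .0175 -11.7
```

```text
clk 41.95 tcp [ 0.3752 -0.3159  0.0563] ang -11.61 q6 0.91 gap 0.0391 F [-0.4  0.5 -0.9]
tilt [ 0.e+00 -1.e-04 -1.e+00] SHIFT cm [0.06 0.13 3.88] YAW 0.09
```

View pics/w23.png

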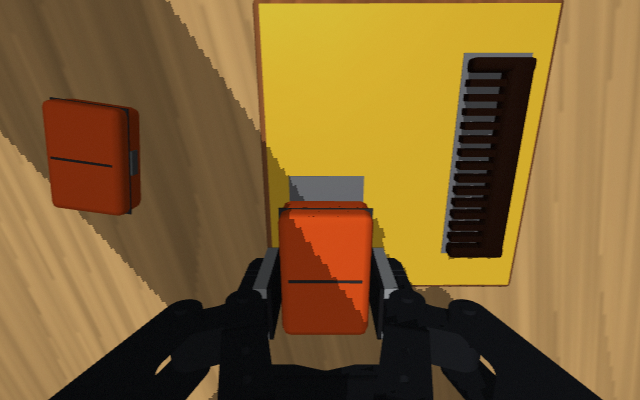

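Run:
```python
from h import *
COL['ot']=[((0,150,40),(14,255,255))]
a=cv2.imread("pics/w9.png");b=cv2.imread("pics/w23.png")
print("w9",[a[r,326].tolist() for r in range(196,216,1)])
print("w23",[b[r,326].tolist() for r in range(196,216,1)])
print("inl", [int(a[r,327,0]) for r in range(168,182)],[int(b[r,327,0]) for r in range(168,182)])
```

```text
w9 [[102, 99, 98], [106, 101, 100], [104, 100, 100], [105, 100, 100], [104, 101, 100], [116, 115, 115], [128, 130, 133], [130, 132, 133], [131, 131, 134], [133, 135, 137], [134, 136, 136], [136, 137, 140], [79, 78, 79], [41, 38, 39], [140, 142, 143], [141, 142, 145], [143, 145, 147], [144, 146, 148], [156, 158, 161], [170, 172, 174]]
w23 [[108, 105, 104], [107, 105, 103], [108, 105, 103], [107, 103, 102], [108, 103, 102], [14, 44, 127], [12, 43, 128], [13, 44, 131], [14, 46, 134], [13, 47, 135], [14, 47, 138], [13, 47, 138], [32, 29, 31], [25, 44, 89], [17, 50, 143], [12, 47, 141], [15, 49, 144], [19, 53, 150], [20, 61, 166], [20, 62, 179]]
inl [133, 132, 133, 133, 132, 133, 109, 105, 105, 106, 106, 105, 104, 104] [44, 45, 43, 45, 45, 45, 44, 46, 97, 108, 107, 108, 108, 107]
```

Call:
{"method": "apply_moves", "body": {"moves": [[[0.06,0.25,2],0.1,0.35],[[0.06,0.25,3.3],0.1,0.35],[[0.06,0.25,3.8],0.1,0.35],[[0.06,0.25,3.88],0.1,0.35],[[0.06,0.25,3.88],0.1,0.4],[[0.06,0.25,3.88],0.1,0.6],[[0.06,0.25,3.88],0.1,0.65],[[0.06,0.25,1],0.1,0.7],[[0.06,2,-3],0.1,0.9],[[0.06,4,-6],0.1,1]]}}

```text
clock: 43.2
tcp_pos: [0.368, -0.3556, 0.1181]
orientation: [0.001, 0.995, -0.102, 0.0]
wrist_force: [-0.4, -0.7, 0.3]
finger_gap: 0.0854
```

Call:
{"method": "apply_moves", "body": {"moves": [[[0,0,-1],0,1],[[0,0,-2],0,1],[[0,0,-3],0,1],[[0,0,-3],0,1],[[0,0,-3],0,1],[[0,0,-3],0,1],[[0,0,-3],0,1],[[0,0,-3],0,1],[[0,0,-3],0,1],[[0,0,-3],0,1]]}}

```text
clock: 44.45
tcp_pos: [0.3677, -0.3552, 0.1463]
orientation: [0.0, 0.995, -0.102, 0.0]
wrist_force: [-0.0, -1.2, 0.1]
finger_gap: 0.0851
```

Run:
```python
from h import *
from ov import *
COL['ot']=[((0,150,40),(14,255,255))]
for i in range(2):
    c=cam("wrist"); print(state()[1][:3,3].round(4))
    r,f=locate(c,'ot','case',[.3756,-.3168,np.radians(78.3)],.045,dz=.01); print((r*[1000,1000,57.3]).round(1),round(f,3))
    r,f=locate(c,'dark','comb',[.4718,-.2954,np.radians(78.4)],.075,dz=.01); print((r*[1000,1000,57.3]).round(1),round(f,3))
ov(c,[.4248,-.2861,-11.7],"o24",False)
```

```text
[ 0.3677 -0.3552  0.1463]
[ 375.2 -320.1   78.7] 0.063
[ 470.4 -296.6   78.4] 0.042
[ 0.3678 -0.3552  0.1463]
[ 375.3 -320.2   78.2] 0.063
[ 470.7 -296.8   78.3] 0.042
```

View pics/o24.png

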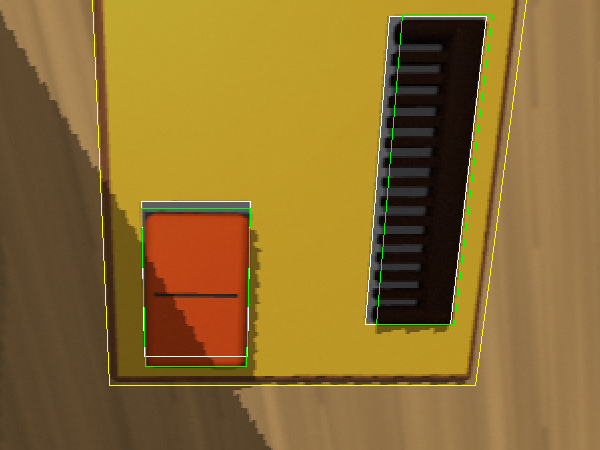

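Run:
```python
from h import *
from ov import tr
c=cam("wrist")
k=8
p=proj(c,[[.3756,-.3168,.034]])[0]; u,v=int(p[0])-45,int(p[1])-55
im=cv2.resize(c["img"][v:v+75*1+35,u:u+90,::-1],None,fx=6,fy=5.4,interpolation=cv2.INTER_NEAREST).copy()
sq=np.array([[-1,-1],[1,-1],[1,1],[-1,1]])/2
for w,h,z,col in((.064,.044,.01,(255,255,255)),(.06,.04,.01,(255,0,0)),(.06,.04,.034,(0,255,0))):
    q=(proj(c,tr(np.c_[sq*[w,h],[z]*4],.3756,-.3168,78.3))-[u-.5,v-.5])*[6,5.4]; cv2.polylines(im,[np.int32(q)],True,col,1)
cv2.imwrite("pics/o25.png",im); print(im.shape)
```

```text
(594, 540, 3)
```

View pics/o25.png

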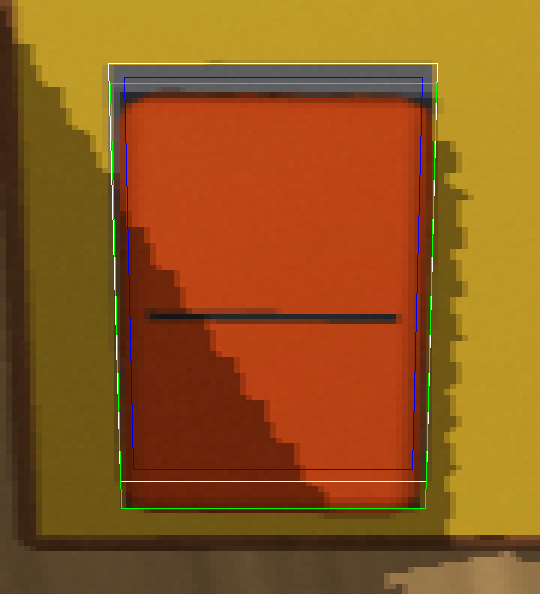

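Call:
{"method": "apply_moves", "body": {"moves": [[[0,0,-3],0,1],[[0,3,-6],0,1],[[0,7,-8],0,1],[[0,11,-8],0,1],[[0,14,-8],0,1],[[0,15,-8],0,1],[[0,15,-8],0,1],[[0,15,-8],0,1],[[0,15,-8],0,1],[[0,15,-8],0,1]]}}

```text
clock: 45.85
tcp_pos: [0.3376, -0.5014, 0.2267]
orientation: [0.0, 0.995, -0.102, 0.0]
wrist_force: [0.0, -0.1, 0.6]
finger_gap: 0.0856
```

Run:
```python
from h import *
t=cam("top"); s=cam("scene"); z=cv2.imread("pics/top0.png")[:,:,::-1].copy()
im=cv2.resize(t["img"][80:300,170:490,::-1],(800,550),interpolation=cv2.INTER_CUBIC); cv2.imwrite("pics/topf.png",im)
cv2.imwrite("pics/scf.png",s["img"][:,:,::-1])
t0=dict(t); t0["img"]=z
for k in(t0,t):
    print([(locate(k,'purple','case',[.538,.009,.4],.05)[0]*[1000,1000,57.3]).round(1)], [b[1].round(1) for b in blobs(mask(k,'green',(398,125),30),200)])
b=lambda x: cv2.cvtColor(x,cv2.COLOR_RGB2GRAY)[115:155,180:225].astype(int)
print("bangle diff",np.abs(b(z)-b(t["img"])).max(),np.abs(b(z)-b(t["img"])).mean())
```

```text
[array([538.3,   9.1,  22.4])] [array([396.5, 124.4])]
[array([538.3,   9.1,  22.4])] [array([396.5, 124.5])]
bangle diff 4 1.4222222222222223
```

View pics/topf.png

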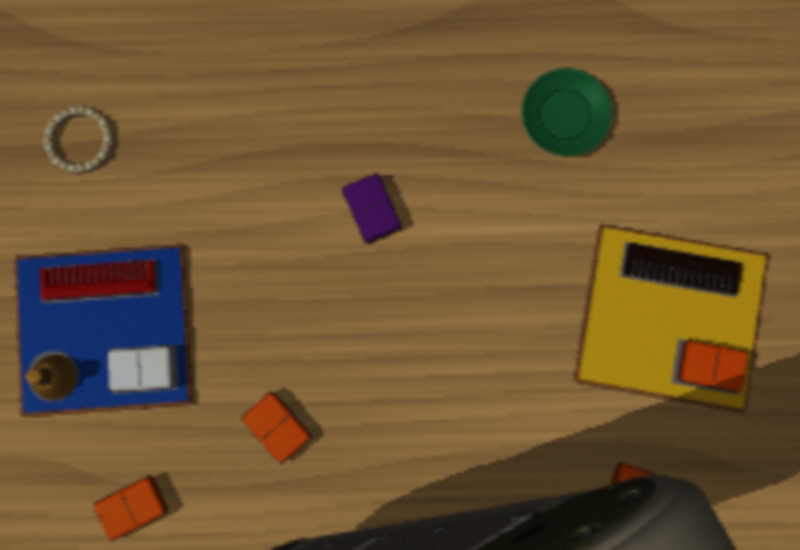

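View pics/scf.png

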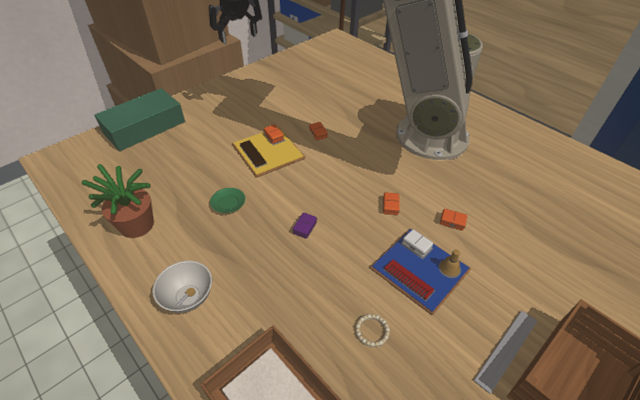

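Run:
```python
from h import *
COL['ot']=[((0,150,40),(14,255,255))]; COL['dark']=[((0,0,0),(180,255,55))]
t=cam("top")
for a,tgt in (( ('ot','case',[.3754,-.3153,np.radians(78.5)],.045),(375.4,-315.3)),(('whi','top',[.384,.2359,1.62],.045),(383.8,235.9)),(('redc','comb',[.4717,.280,1.62],.075),(471.7,280.1)),(('dark','comb',[.4714,-.2943,1.37],.07),(471.4,-294.3))):
    r,f=locate(t,*a,dz=.01); print(a[0],(r*[1000,1000,57.3]).round(1),round(f,3),"d",(r[:2]*1000-tgt).round(1))
```

```text
ot [ 375.1 -317.4   76.8] 0.052 d [-0.3 -2.1]
whi [383.6 235.5  93.1] 0.027 d [-0.2 -0.4]
redc [472.4 278.5  93.2] 0.057 d [ 0.7 -1.6]
dark [ 471.2 -294.8   78.5] 0.029 d [-0.2 -0.5]
```

Call:
{"method": "apply_moves", "body": {"moves": [[[0,-3,0],0,1],[[0,-8,1],0,0.9],[[0,-13,4],0,0.8],[[0,-17,8],0,0.7],[[0,-18.75,12],0,0.65],[[0,-18.75,15.5],0,0.65],[[0,-18.75,16],0,0.65],[[0,-18.75,16],0,0.65],[[0,-18.75,16],0,0.65],[[0,-18.75,16],0,0.65]]}}

```text
clock: 47.25
tcp_pos: [0.376, -0.3195, 0.0676]
orientation: [0.001, 0.995, -0.102, 0.001]
wrist_force: [-0.6, 0.7, 0.1]
finger_gap: 0.0557
```

Call:
{"method": "apply_moves", "body": {"moves": [[[0,0,2.5],0,0.65],[[0,0,4.2],0,0.65],[[0,0,4.8],0,0.65],[[0,0,4.8],0,0.5],[[0,0,4.8],0,0.35],[[0,0,4.8],0,0.35],[[0,0,4.8],0,0.35],[[0,0,4.5],0,0.35],[[0,-0.15,4.5],0,0.35],[[0,-0.15,4.5],0,0.35]]}}

```text
clock: 48.5
tcp_pos: [0.3756, -0.3167, 0.0212]
orientation: [-0.0, 0.995, -0.102, -0.0]
wrist_force: [-0.7, 0.1, -0.4]
finger_gap: 0.0392
```

Call:
{"method": "apply_moves", "body": {"moves": [[[0,0,0.2],0,0.35],[[0,0,0.35],0,0.35],[[0,0,0.35],0,0.35],[[0,0,0.35],0,0.4],[[0,0,0.35],0,0.6],[[0,0,0.35],0,0.65],[[0,0,0.35],0,0.7],[[0,0,-3],0,0.8],[[0,2,-7],0,1],[[0,4,-10],0,1]]}}

```text
clock: 49.75
tcp_pos: [0.3677, -0.3567, 0.1228]
orientation: [0.0, 0.995, -0.102, 0.0]
wrist_force: [0.3, -0.9, -1.4]
finger_gap: 0.0851
```

Call:
{"method": "apply_moves", "body": {"moves": [[[0,0,-1],0,1],[[0,0,-2],0,1],[[0,0,-3],0,1],[[0,0,-3],0,1],[[0,0,-3],0,1],[[0,0,-3],0,1],[[0,0,-3],0,1],[[0,0,-3],0,1],[[0,0,-3],0,1],[[0,0,-3],0,1]]}}

```text
clock: 51.0
tcp_pos: [0.3675, -0.3562, 0.1513]
orientation: [0.0, 0.995, -0.102, 0.0]
wrist_force: [-0.5, -0.6, 0.1]
finger_gap: 0.0852
```

Run:
```python
from h import *
from ov import tr
c=cam("wrist")
p=proj(c,[[.3756,-.3168,.034]])[0]; u,v=int(p[0])-45,int(p[1])-55
im=cv2.resize(c["img"][v:v+110,u:u+90,::-1],None,fx=6,fy=5.4,interpolation=cv2.INTER_NEAREST).copy()
sq=np.array([[-1,-1],[1,-1],[1,1],[-1,1]])/2
for w,h,z,col in((.064,.044,.01,(255,255,255)),(.06,.04,.034,(0,255,0))):
    q=(proj(c,tr(np.c_[sq*[w,h],[z]*4],.3756,-.3168,78.3))-[u-.5,v-.5])*[6,5.4]; cv2.polylines(im,[np.int32(q)],True,col,1)
cv2.imwrite("pics/o26.png",im); print(state()[0]["clock"])
```

```text
51.05
```

View pics/o26.png

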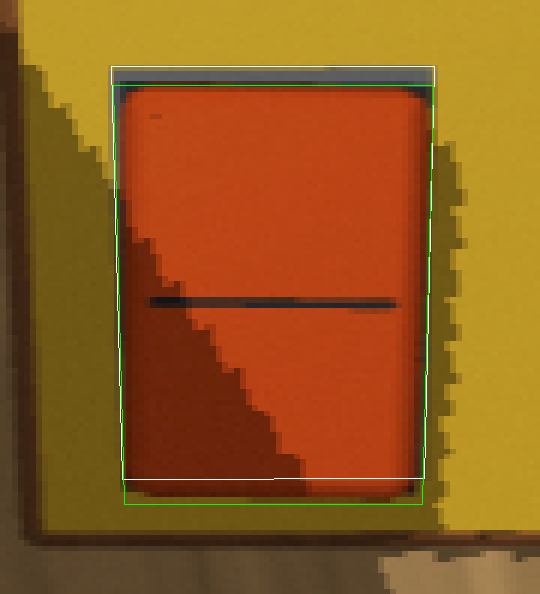

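```bash
python3 -c "
from workcell import env
print(env.hand_in())"
```

```text
the job is handed in; nothing more can be done
None
```

I made up both kits in the order asked and handed the job in at about 51 s, well inside the 131 s limit. The arm was clear of everything at hand-in.

- **Blue board:** the red comb, white case and bell are on their inlays. The bell is standing.
- **Yellow board:** the dark comb and the orange case are on their inlays. I took the orange case farthest from the base, at about (0.427, 0.072).
- **Corrections:** I re-gripped and shifted the red comb, white case and orange case by 1.5–2 mm each after checking their first placings.

| Item | Wrist camera: last offset from inlay centre |
|---|---|
| Red comb | 0.7 mm when placed |
| White case | 0.6–1.4 mm, depending on the view |
| Bell | about 1 mm (by eye) |
| Dark comb | 0.2 mm |
| Orange case | about 0.5 mm after its correction (by eye) |

**Where checks disagreed:**
- The overhead camera put the red comb 1.6 mm off along its length, where the wrist camera showed about 0. I trusted the wrist camera because the overhead view is about 2.5 mm per pixel and showed a steady offset of about 1.5 mm.
- Before its correction, the orange case read 1 to 3 mm off depending on the method. Afterwards I checked it only in the wrist view.

The purple case, saucer and bangle had not moved in the overhead pictures taken at the start and just before the last orange-case correction. I did not take another overhead picture after that correction.

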